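Reload the bench engraver against its stops

ROBOT

A 6-joint arm with a two-finger parallel gripper is mounted at the origin on the work surface. World frame = base frame: x ahead of the robot, y to its left, z up, the work surface at z = 0. Lengths are in m, angles in rad, forces in N, time in s.
With the tool pointing down it reaches from about 0.375 to 0.9 m from the base axis. Payload 3.1 kg.
Tool frame: the origin (TCP) lies midway between the tips of the shut fingers; the grasp point (between the pads) lies robot.grip_point_offset behind it (robot.grip_point_offset is the distance from the TCP to the grasp point, in m); z points along the fingers, y is the direction in which the jaws open and shut (so a half turn about z gives the same grasp; the last joint's range is limited). The gripper opens to 87 mm and grips with 3 to 60 N. Pads are 19 mm wide; open, the fingers measure 117 mm over their backs; the gripper's body (75 mm by 190 mm) begins 51 mm behind the grasp point.
Start: joints at [-1.335, 0.527, 1.433, -0, 1.181, -0.178], TCP at [0.252, -0.572, 0.223] pointing down, gripper open.
Joint ranges: [-3.08, 3.08], [-0.75, 2.2], [0.22, 2.44], [-1.43, 4.57], [0, 2.65], [-2.85, 2.85]. Speed limits (rad/s): [2.79, 2.79, 3.14, 3.14, 3.14, 3.14].

INTERFACE

Orientations are given as a unit quaternion [x, y, z, w].
In Python, from rig import robot, cams, hand_in gives the robot as it stands. The module is installed in compiled form; this text tells all that it offers.
- The arm moves only by the tool send_rows, never from a script. Its argument "steps" is one flat list of numbers, 5 for each row, row after row: the finger opening in m, from 0 to 0.087, then the shift along the tool's x, y, z in m, then the turn about the tool's z in rad. A call has 1 to 8 rows; each row is the pose to reach, as a shift and turn from the pose measured when the call began, along the tool's axes at that moment; what a row does not reach only later rows make up. A row lasts 1/8 s, in which the tool goes at most 62.5 mm and 10.7 degrees, less where a joint would pass 70% of its speed; a pose out of reach is approached as far as the arm can. A call with a gripper value outside its range is refused whole. The fingers move at their own pace and stop on an object; "force" is the grip in N (left out, the last holds). Time passes only in rows, so rows that repeat a pose let the fingers close. It gives the time, the measured TCP pose, the force and the opening at its end, in the units of the state.
- robot.get_obs(): the state, without advancing time (a new reading comes with each control period).
- cams.camera(name): name is "scene" or "top" or "wrist"; returns a dict with "color" (420x560x3 uint8, red, green, blue), "range_z" (420x560 float32, m along the optical axis (not along the pixel's ray), 0 where there is no reading), "intrinsics" (3x3 intrinsics, pixels), "k1" (the pictures are not rectified: a ray, as slopes to the right and down, at radius r is drawn at 1 + k1 r^2 times it, then the intrinsics apply), "extrinsics" (4x4, takes a point from camera to world coordinates). Camera axes: x right, y down, z forward; pixel columns grow to the right and rows downward; lengths in m; the calibration is good to about 2 mm. A picture is of the moment at which its call begins.
- hand_in(): hands the job in, once; it reports no verdict.
The state is a dict: "time": time; "q": joint angles; "joint_velocities": joint speeds; "joint_torque": joint torques, N m; "position": TCP position; "tool_rot": TCP orientation; "ft_force": force on the tool from outside, world axes, zero at the start; "moment": the same for the moment, N m; "grip_width": finger opening in m.
Only numpy, scipy, OpenCV 4.12 (cv2) and the standard library are available. Lean on these libraries where they do the work, as an engineer would, in place of code of your own. Each camera call takes 0.05 s, during which the arm holds its last target.

TASK

Change the work on the bench engraver: first press its red mushroom stop fully down so that it stays down, then put the finished flat tags from the bed into the wooden tray and load every square brass bar lying on the bench onto the bed, one to a bay, lying lengthwise away from you and pushed fully home with its end against the far fence and its long side against the side stop on its left. When all is loaded, twist the mushroom clockwise until it comes up again. Never touch a tag or bar while the stop is up (if something has to be put right later, press it again first), and do not disturb the other things on the bench.

Things in the scene. Friction and masses are not known exactly. Their poses are not given: they have to be found in the camera images.
- bed: engraver, fixed: flat bed 150 x 300 mm (x by y), top 25 mm above the bench. Origin on the bench under its middle; +x away from the robot, +y left. Dark fence along the far side, 10 mm high, stop face at x = +60 mm; a white housing 40 mm high (its head 106 mm) begins at x = +76 mm. Three ribs along x (x -20 to +50 mm, 8 mm wide, 8 mm high) are side stops: each the left side of a bay 86 mm wide
- stop_top (a point): mushroom stop button: centre of the top of the red mushroom head (44 mm across, straight sides from 4 to 20 mm below this point, head 24 mm high, free space around and under it) on a yellow box 84 x 84 x 50 mm, fixed to the bench, with the top of the head 91 mm above the bench when it is up. Pressing takes about 6 N
- stop_press (a joint): how far the mushroom head is pressed down, 0 (up, machine live) to 0.007 m (fully down, where it stays latched)
- stop_turn (a joint): turn of the mushroom head clockwise seen from above, 0 to 1.0 rad; turning the latched head lifts it by 8.5 mm per rad until it is up, and it springs back to 0 when let go
- tray: dark wooden tray for finished work, fixed, 150 x 150 mm outside, walls 6 mm thick, rim 28 mm above the bench, open at the top. Origin under its centre
- tray_in (a point): centre of the tray's inner floor, 6 mm above the bench, axes as the tray's (x, y along its sides)
- bay0 (a point): corner of bay 0 (left) on the bed's top, where the planes of the fence's face and of the right-hand (-y) face of its side stop meet; axes as the bed's. A bar pushed home in this bay has its middle at x = -45, y = -9, z = +9 mm from here
- bay1 (a point): corner of bay 1 (middle) on the bed's top, where the planes of the fence's face and of the right-hand (-y) face of its side stop meet; axes as the bed's. A bar pushed home in this bay has its middle at x = -45, y = -9, z = +9 mm from here
- bay2 (a point): corner of bay 2 (right) on the bed's top, where the planes of the fence's face and of the right-hand (-y) face of its side stop meet; axes as the bed's. A bar pushed home in this bay has its middle at x = -45, y = -9, z = +9 mm from here
- bar0: plain brass bar blank, square section, 90 x 18 x 18 mm, about 250 g; origin at its middle, x along its length. Lies on the bench at the start; may be absent
- bar1: plain brass bar blank, square section, 90 x 18 x 18 mm, about 250 g; origin at its middle, x along its length. Lies on the bench at the start; may be absent
- bar2: plain brass bar blank, square section, 90 x 18 x 18 mm, about 250 g; origin at its middle, x along its length. Lies on the bench at the start; may be absent
- bar3: plain brass bar blank, square section, 90 x 18 x 18 mm, about 250 g; origin at its middle, x along its length. Lies on the bench at the start; may be absent
- plate0: finished brass tag, flat plate 80 x 30 x 8 mm with a 10 mm hole near one end, 150 g; origin at the centre of its underside, x along its length. Lies loose in one of the bays at the start; may be absent
- plate1: finished brass tag, flat plate 80 x 30 x 8 mm with a 10 mm hole near one end, 150 g; origin at the centre of its underside, x along its length. Lies loose in one of the bays at the start; may be absent
- plate2: finished brass tag, flat plate 80 x 30 x 8 mm with a 10 mm hole near one end, 150 g; origin at the centre of its underside, x along its length. Lies loose in one of the bays at the start; may be absent
- pliers: pliers, about 140 mm long, 16 mm high, bystander
- charcoal: dark block 75 x 48 x 30 mm, bystander
- bench_block: steel bench block 85 x 85 x 25 mm, bystander
- tweezers: tweezers, about 120 mm long, 8 mm high, bystander
- ring_cone: upright wooden ring cone, 108 mm high, foot 64 mm across, bystander
- card_box: card box 110 x 65 x 28 mm, bystander
Things that resemble listed ones, but are neither listed nor needed, are in the scene too. What is shaped like the part that bears stop_top but green is not meant.

How it is judged:
By the outcome, as a careful person would: the job done as asked, in the order asked, and still so for the second after the job is handed in, with the robot touching nothing.
Of bar0, bar1, bar2, bar3 only 2 to 3 are there at a start; the rules pass over those that are not, and their reading is None.
Of plate0, plate1, plate2 only 2 to 2 are there at a start; the rules pass over those that are not, and their reading is None.
At some moment in a run one of bar0, bar1, bar2, bar3 may be knocked a few centimetres aside while the robot is not near it.
Once in a run the grip may slacken for a moment while it holds something.
It also fails if it takes over 210 s, if anything falls off the work surface, if the arm or the gripper's body presses on something with over 40 N, if the wrist force passes 120 N, or if a joint passes its speed limit or range.

## Working session

There is one attempt and no reset: what is moved stays moved. The work goes in short steps, Python scripts to look and compute and a tool call to move; the robot and the scene stay as the last step left them, time stands still between calls to the robot, and variables do not carry over. Pictures are saved under pics/ and viewed, and the job is handed in when it is done.

Besides the shell and the picture viewer there is one more tool, called after "Request:" as name(argument=value, ...), one argument or row to a line, values as JSON. send_rows: Moves the arm, as the interface text tells. Its arguments: {"type":"object","properties":{"steps":{"type":"array","items":{"type":"number"}},"force":{"type":"number"}},"required":["steps"]}

```bash
mkdir -p pics; ls; cat > h.py <<'E'
import numpy as np, cv2
from rig import robot, cams, hand_in
def snap(name,fn):
    c=cams.camera(name); cv2.imwrite('pics/'+fn+'.png',cv2.cvtColor(c['color'],cv2.COLOR_RGB2BGR))
    np.savez('pics/'+fn+'.npz',**{k:c[k] for k in c}); return c
def load(fn): return dict(np.load('pics/'+fn+'.npz'))
def crop(fn,x0,y0,x1,y1,out):
    im=cv2.imread('pics/'+fn+'.png')[y0:y1,x0:x1]; s=min(800/(x1-x0),600/(y1-y0))
    cv2.imwrite('pics/'+out+'.png',cv2.resize(im,None,fx=s,fy=s,interpolation=cv2.INTER_CUBIC)); print('scale',s)
def ray(c,u,v):
    K=c['intrinsics'];k=float(c['k1'])
    d=np.array([(u-K[0,2])/K[0,0],(v-K[1,2])/K[1,1]]); s=d.copy()
    for _ in range(20): s=d/(1+k*(s@s))
    return s
def at_z(c,u,v,z):
    s=ray(c,u,v);E=c['extrinsics'];d=E[:3,:3]@np.array([s[0],s[1],1]);o=E[:3,3]
    return o+d*(z-o[2])/d[2]
def at_d(c,u,v):
    s=ray(c,u,v);E=c['extrinsics'];z=float(c['range_z'][int(round(v)),int(round(u))])
    return E[:3,:3]@(np.array([s[0],s[1],1])*z)+E[:3,3]
def cloud(c):
    H,W=c['range_z'].shape
    K=c['intrinsics'];k=float(c['k1']);U,V=np.meshgrid(np.arange(W),np.arange(H))
    d=np.stack([(U-K[0,2])/K[0,0],(V-K[1,2])/K[1,1]],-1);s=d.copy()
    for _ in range(20): s=d/(1+k*(s**2).sum(-1,keepdims=True))
    P=np.concatenate([s,np.ones((H,W,1))],-1)*c['range_z'][...,None]
    return P@c['extrinsics'][:3,:3].T+c['extrinsics'][:3,3]
E
python3 - <<'E'
from h import *
print(robot.get_obs(), robot.grip_point_offset)
for n in ('scene','top','wrist'):
    c=snap(n,n+'0'); print(n,c['intrinsics'].tolist(),c['k1'],c['extrinsics'].round(4).tolist())
E
```

```text
pics
{'time': 0.0, 'q': array([-1.33451338e+00,  5.28469863e-01,  1.43385996e+00, -2.69914778e-05,
        1.18138636e+00, -1.78481458e-01]), 'joint_velocities': array([-0.00062981,  0.0005165 , -0.00026224,  0.00072106,  0.00024499,
       -0.00360374]), 'joint_torque': array([ 1.36180770e-03, -4.40034699e+01, -1.76591152e+01,  6.33395906e-02,
        5.82154433e-02, -1.63221152e-04]), 'position': array([ 0.25172077, -0.57129317,  0.22158282]), 'tool_rot': array([ 9.78571659e-01,  2.05903814e-01, -4.31561309e-05, -1.06095763e-03]), 'ft_force': array([ 0.39036032, -0.40669323,  0.26174301]), 'moment': array([-0.0410501 , -0.02158894, -0.02187228]), 'grip_width': 0.08671657447113935} 0.0187
scene [[463.5349346094436, 0.0, 271.05995173874726], [0.0, 463.5349346094436, 201.99814524922985], [0.0, 0.0, 1.0]] -0.005506720179098629 [[-0.6492, 0.4957, -0.5769, 1.2314], [0.7606, 0.4262, -0.4897, 0.6185], [0.0031, -0.7567, -0.6538, 0.8365], [0.0, 0.0, 0.0, 1.0]]
top [[534.6399052318739, 0.0, 287.5120866873661], [0.0, 534.6399052318739, 207.50432470689339], [0.0, 0.0, 1.0]] -0.1181090678900078 [[0.0002, -0.9933, 0.1157, 0.3546], [-1.0, 0.0003, 0.0046, 0.0255], [-0.0046, -0.1157, -0.9933, 1.7659], [0.0, 0.0, 0.0, 1.0]]
wrist [[345.7586601770899, 0.0, 278.9106984784612], [0.0, 345.7586601770899, 211.71842949343838], [0.0, 0.0, 1.0]] -0.0253557630987222 [[0.4029, -0.8859, -0.2298, 0.3137], [-0.9152, -0.3906, -0.0986, -0.5449], [-0.0024, 0.25, -0.9682, 0.3837], [0.0, 0.0, 0.0, 1.0]]
```

View pics/top0.png

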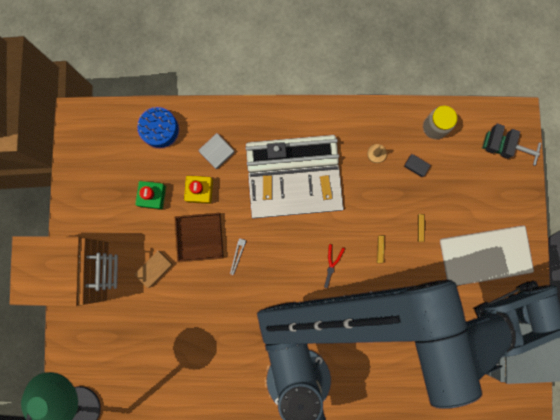

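View pics/scene0.png

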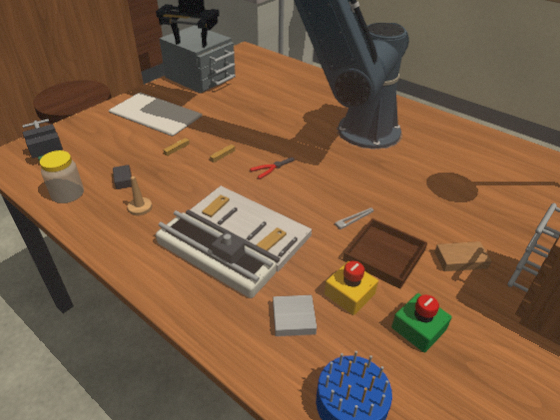

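View pics/wrist0.png

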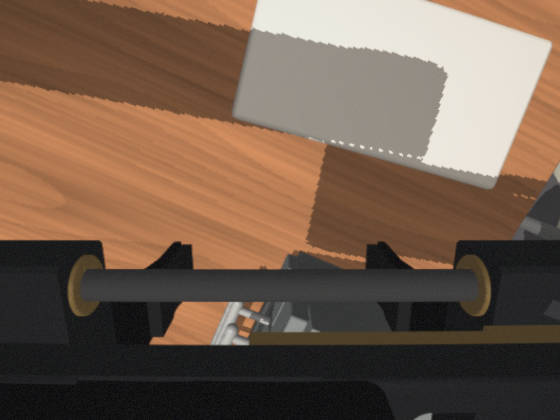

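Top view: the red stop on the yellow box is at (197,187); the green decoy is at (150,194). Tags are at (268,187) and (326,187). Bars are at (381,249) and (421,228). The tray is at (200,237). I'll take close crops next.

```bash
python3 - <<'E'
from h import *
crop('top0',235,125,355,225,'c1'); crop('top0',360,200,460,275,'c2'); crop('top0',130,160,250,270,'c3')
c=load('top0');P=cloud(c)
for n,u,v in [('stop',197,187),('ybox',188,197),('tray',200,237),('bed',300,200),('fence',320,165),('head',277,150),('plateL',268,190),('plateR',327,190),('barA',381,249),('barB',421,228),('bench',350,280)]:
    print(n,P[v,u].round(4))
E
```

```text
scale 6.0
scale 8.0
scale 5.454545454545454
stop [0.6156 0.3214 0.0899]
ybox [0.59   0.3588 0.0425]
tray [0.4611 0.3219 0.0127]
bed [ 0.5813 -0.0074  0.0318]
fence [ 0.6982 -0.0738  0.0291]
head [0.7329 0.0666 0.0998]
plateL [0.6152 0.0977 0.0262]
plateR [ 0.6141 -0.0959  0.0335]
barA [ 0.4212 -0.2722  0.0201]
barB [ 0.4902 -0.4075  0.0148]
bench [ 0.3204 -0.1723 -0.006 ]
```

View pics/c1.png

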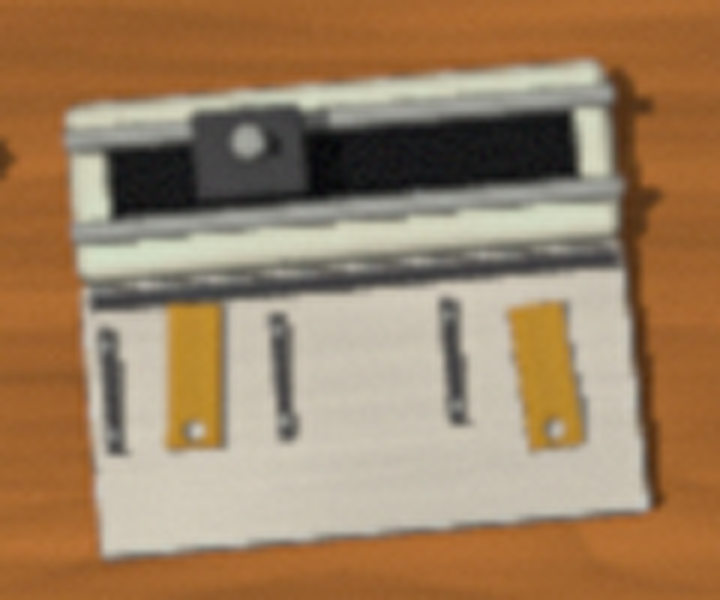

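View pics/c2.png

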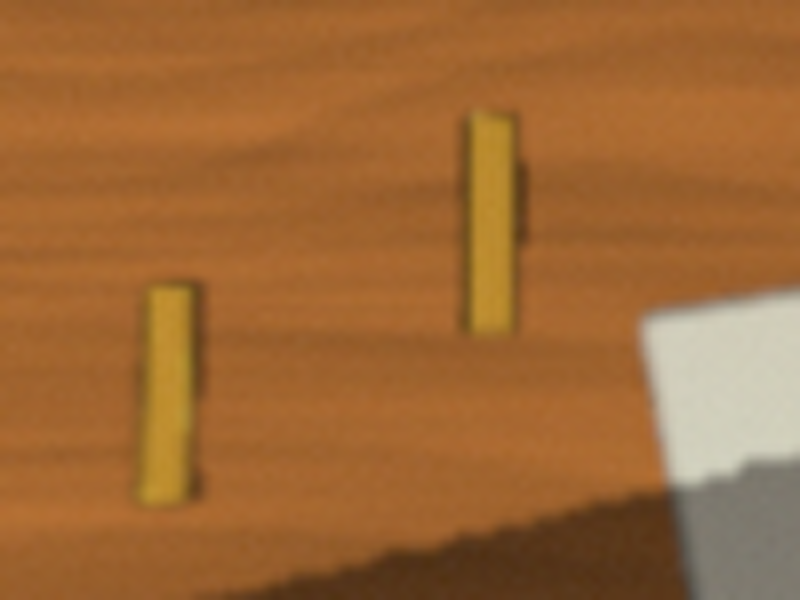

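View pics/c3.png

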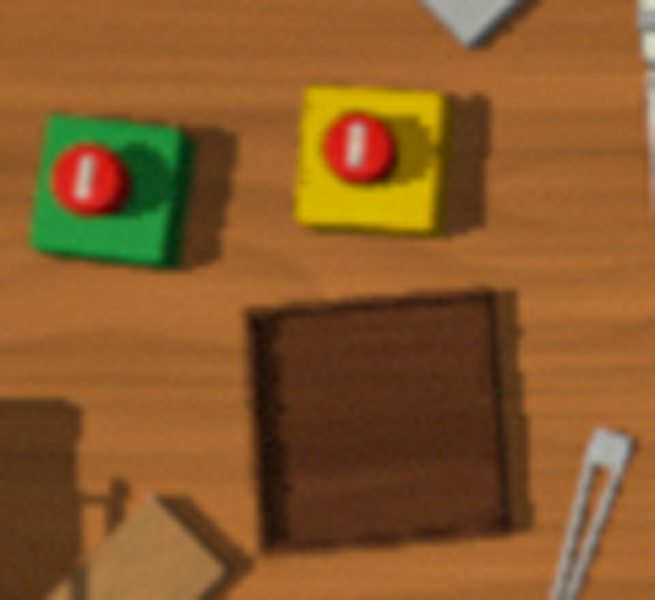

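```bash
python3 - <<'E'
from h import *
c=load('top0')
def c1(u,v,z): return at_z(c,235+u/6,125+v/6,z)[:2].round(4)
def c2(u,v,z): return at_z(c,360+u/8,200+v/8,z)[:2].round(4)
def c3(u,v,z): s=600/110;return at_z(c,130+u/s,160+v/s,z)[:2].round(4)
print('stop',c3(358,147,.091))
print('ybox corners',[c3(*p,.05).tolist() for p in [(303,87),(445,95),(437,236),(296,225)]])
print('tray rim',[c3(*p,.028).tolist() for p in [(247,311),(496,291),(513,533),(264,551)]])
print('barA',[c2(*p,.018).tolist() for p in [(147,285),(195,288),(188,504),(139,502)]],c2(168,395,.018))
print('barB',[c2(*p,.018).tolist() for p in [(468,114),(518,116),(515,333),(466,333)]],c2(492,222,.018))
print('bed near corners',c1(103,556,.025),c1(652,508,.025))
print('fence near-edge',c1(92,305,.035),c1(622,263,.035))
print('ribs',[ (c1(*a,.033).tolist(),c1(*b,.033).tolist()) for a,b in [((105,330),(117,452)),((277,318),(289,438)),((448,300),(460,422))]])
print('plateL',[c1(*p,.033).tolist() for p in [(168,303),(222,305),(224,447),(168,447)]])
print('plateR',[c1(*p,.033).tolist() for p in [(509,311),(563,302),(584,442),(530,451)]])
E
```

```text
stop [0.6156 0.3256]
ybox corners [[0.6585, 0.367], [0.6534, 0.2812], [0.5684, 0.2845], [0.5751, 0.3693]]
tray rim [[0.5257, 0.4023], [0.5378, 0.2516], [0.3929, 0.2396], [0.3816, 0.3889]]
barA [[0.4652, -0.2646], [0.4639, -0.2844], [0.3756, -0.28], [0.3765, -0.2599]] [ 0.4201 -0.2725]
barB [[0.5356, -0.3996], [0.5347, -0.4206], [0.445, -0.4169], [0.4451, -0.3964]] [ 0.4908 -0.4084]
bed near corners [0.5239 0.1492] [ 0.5502 -0.1507]
fence near-edge [0.661  0.1557] [ 0.6843 -0.1349]
ribs [([0.6475, 0.1486], [0.5801, 0.1415]), ([0.654, 0.0543], [0.5877, 0.0477]), ([0.664, -0.0394], [0.5965, -0.0456])]
plateL [[0.6624, 0.1141], [0.6613, 0.0845], [0.5828, 0.0831], [0.5828, 0.1136]]
plateR [[0.6579, -0.0727], [0.6629, -0.1024], [0.5855, -0.1131], [0.5805, -0.0836]]
```

Things that could be taken for the stop are the red head on the yellow box (196,187) and the red head on the green box (147,193). I choose the yellow one, as the crop confirms. First I'll move above it with the fingers shut.

```bash
cat >> h.py <<'E'
from scipy.spatial.transform import Rotation as Ro
def go(p,yaw=None):
    o=robot.get_obs();R=Ro.from_quat(o['tool_rot']).as_matrix()
    d=R.T@(np.array(p)-o['position']);y=np.arctan2(R[1,0],R[0,0])
    t=0 if yaw is None else y-yaw
    print('shift',d.round(4),'turn',round(t,3),'yaw',round(y,4),'|d|',np.linalg.norm(d).round(3),'rows>=',round(max(np.linalg.norm(d)/.0625,abs(t)/.187),1), 't',o['time'])
def st():
    o=robot.get_obs();R=Ro.from_quat(o['tool_rot']).as_matrix()
    print('t',round(o['time'],2),'pos',o['position'].round(4),'yaw',round(np.arctan2(R[1,0],R[0,0]),4),'tilt',R[:,2].round(3),'F',o['ft_force'].round(2),'w',round(o['grip_width'],4),'q',o['q'].round(2))
E
python3 -c "
from h import *
go([.6156,.3256,.22],0.09)"
```

```text
shift [ 0.6945 -0.6743  0.0031] turn 0.325 yaw 0.4148 |d| 0.968 rows>= 15.5 t 0.15
```

Request:
send_rows(
  steps=[0.0,0.3,-0.3,0,0.16,0.0,0.3,-0.3,0,0.16,0.0,0.3,-0.3,0,0.16,0.0,0.5,-0.48,0,0.325,0.0,0.5,-0.48,0,0.325,0.0,0.5,-0.48,0,0.325,0.0,0.69,-0.67,0,0.325,0.0,0.69,-0.67,0,0.325],
)

```text
time: 1.15
position: [0.4399, -0.1067, 0.2228]
tool_rot: [0.999, 0.045, 0.0, -0.001]
ft_force: [1.6, -0.3, 0.3]
grip_width: 0.0149
```

```bash
python3 -c "
from h import *
st();go([.6156,.3256,.22],0.09)"
```

```text
t 1.15 pos [ 0.4399 -0.1067  0.2228] yaw 0.0894 tilt [ 0.     0.001 -1.   ] F [ 1.61 -0.31  0.31] w 0.0149 q [-0.49  0.3   1.85  0.    1.    0.99]
shift [ 0.2136 -0.4148  0.0034] turn -0.001 yaw 0.0894 |d| 0.467 rows>= 7.5 t 1.15
```

Request:
send_rows(
  steps=[0.0,0.214,-0.415,0.003,0,0.0,0.214,-0.415,0.003,0,0.0,0.214,-0.415,0.003,0,0.0,0.214,-0.415,0.003,0,0.0,0.214,-0.415,0.003,0,0.0,0.214,-0.415,0.003,0,0.0,0.214,-0.415,0.003,0,0.0,0.214,-0.415,0.003,0],
)

```text
time: 2.15
position: [0.6164, 0.3291, 0.2197]
tool_rot: [0.999, 0.046, 0.0, -0.001]
ft_force: [-0.0, -0.5, 0.1]
grip_width: 0.0002
```

```bash
python3 -c "
from h import *
st();snap('wrist','w1');snap('top','t1');go([.6156,.3256,.1],0.09)"
```

```text
t 2.15 pos [0.6164 0.3291 0.2197] yaw 0.092 tilt [ 0.     0.002 -1.   ] F [-0.01 -0.48  0.13] w 0.0002 q [0.33 0.63 1.23 0.   1.27 1.81]
shift [-0.0012  0.0039  0.1193] turn 0.003 yaw 0.0932 |d| 0.119 rows>= 1.9 t 2.25
```

View pics/w1.png

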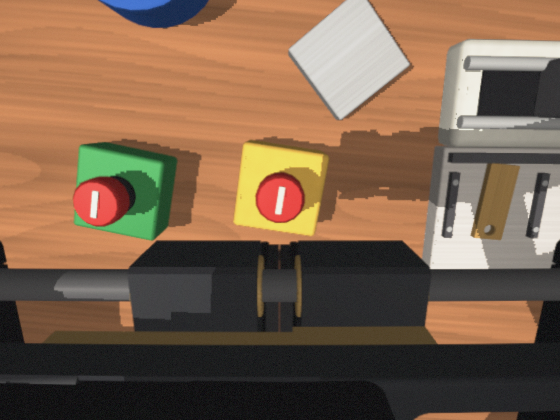

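View pics/t1.png

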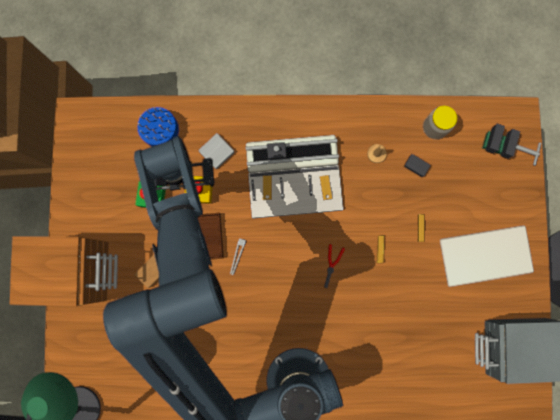

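Wrist view: the red head is on the yellow box at (280,198), and the green decoy is at (95,204). Only two bars are on the bench.

```bash
python3 -c "
from h import *
c=load('w1');print(at_z(c,280,198,.091),at_d(c,282,188),at_d(c,280,205)); crop('w1',220,130,350,240,'c4')
c=load('t1');print(at_z(c,381,249.4,.018),at_z(c,421.5,227.7,.018))"
```

```text
[0.62103796 0.32838236 0.091     ] [0.62999533 0.32750524 0.09160399] [0.61500908 0.3278221  0.09154395]
scale 5.454545454545454
[ 0.42001777 -0.27249907  0.018     ] [ 0.49096645 -0.40844327  0.018     ]
```

View pics/c4.png

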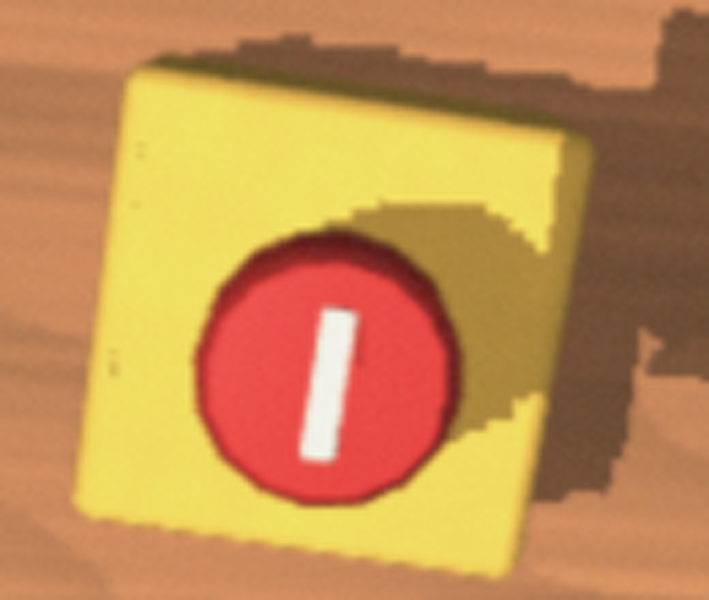

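Request:
send_rows(
  steps=[0.0,0,0.002,0.06,0,0.0,0,0.002,0.115,0,0.0,0,0.002,0.125,0,0.0,0,0.002,0.129,0,0.0,0,0.002,0.132,0,0.0,0,0.002,0.1345,0,0.0,0,0.002,0.136,0,0.0,0,0.002,0.136,0],
)

```text
time: 3.25
position: [0.6184, 0.3279, 0.0849]
tool_rot: [0.999, 0.047, 0.003, -0.002]
ft_force: [0.8, 0.1, 5.7]
grip_width: 0.0003
```

```bash
python3 -c "
from h import *
st()"
```

```text
t 3.25 pos [0.6184 0.3279 0.0849] yaw 0.0933 tilt [ 0.005  0.004 -1.   ] F [0.76 0.07 5.66] w 0.0003 q [0.33 0.78 1.34 0.   1.02 1.8 ]
```

Pressed nearly down, but still on the spring. I'll push a few mm further to bottom out.

Request:
send_rows(
  steps=[0.0,0,0,0.001,0,0.0,0,0,0.002,0,0.0,0,0,0.003,0,0.0,0,0,0.003,0],
)

```text
time: 3.75
position: [0.6187, 0.328, 0.0848]
tool_rot: [0.999, 0.047, 0.003, -0.002]
ft_force: [-3.0, -2.3, 13.5]
grip_width: 0.0004
```

```bash
python3 -c "
from h import *
st()"
```

```text
t 3.75 pos [0.6187 0.328  0.0848] yaw 0.0935 tilt [ 0.006  0.004 -1.   ] F [-2.97 -2.34 13.46] w 0.0004 q [0.33 0.78 1.34 0.   1.02 1.8 ]
```

Request:
send_rows(
  steps=[0.0,0,0,-0.05,0,0.0,0,0,-0.11,0,0.0,0,0,-0.135,0,0.0,0,0,-0.135,0],
)

```text
time: 4.25
position: [0.6187, 0.3282, 0.2221]
tool_rot: [0.999, 0.047, 0.005, -0.003]
ft_force: [1.0, -0.5, -0.0]
grip_width: 0.0005
```

```bash
python3 -c "
from h import *
st();c=snap('wrist','w2');P=cloud(c);print(at_d(c,280,200),at_d(c,276,205)); print(at_d(load('w1'),276,205));crop('w2',180,100,380,250,'c5')
go([.61,.03,.22],0.09)"
```

```text
t 4.25 pos [0.6187 0.3282 0.2221] yaw 0.0937 tilt [ 0.01   0.006 -1.   ] F [ 0.95 -0.51 -0.  ] w 0.0005 q [0.33 0.63 1.23 0.   1.27 1.8 ]
[0.62128823 0.32761734 0.08558377] [0.61676312 0.33073506 0.0870111 ]
[0.61499293 0.33127121 0.09281638]
scale 4.0
shift [-0.0352  0.2957 -0.0015] turn 0.004 yaw 0.0937 |d| 0.298 rows>= 4.8 t 4.3
```

View pics/c5.png

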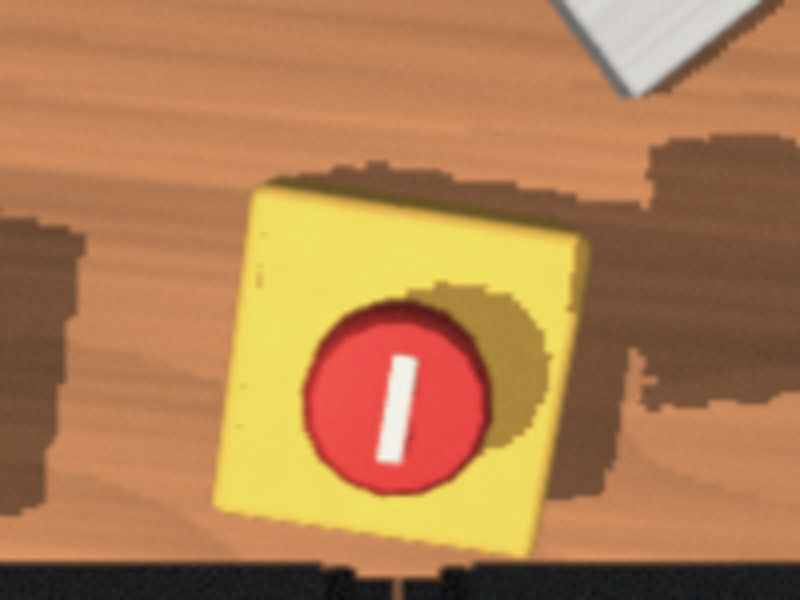

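The head is latched: depth reads 86 mm against 92 mm before. Next I'll view the bed from the wrist.

Request:
send_rows(
  steps=[0.045,-0.065,0.298,-0.03,0,0.045,-0.065,0.298,-0.03,0,0.045,-0.065,0.298,-0.03,0,0.045,-0.065,0.298,-0.03,0,0.045,-0.065,0.298,-0.03,0,0.045,-0.065,0.298,-0.03,0,0.045,-0.065,0.298,-0.03,0],
)

```text
time: 5.18
position: [0.5792, 0.0251, 0.2462]
tool_rot: [0.999, 0.046, 0.001, -0.003]
ft_force: [-0.3, 0.3, 0.2]
grip_width: 0.0446
```

```bash
python3 -c "
from h import *
st();snap('wrist','w3');im=cv2.imread('pics/w3.png');crop('w3',0,0,560,420,'c6')"
```

```text
t 5.17 pos [0.5792 0.0251 0.2462] yaw 0.0928 tilt [ 0.002  0.005 -1.   ] F [-0.33  0.32  0.16] w 0.0446 q [-0.15  0.44  1.52  0.01  1.18  1.32]
scale 1.4285714285714286
```

View pics/c6.png

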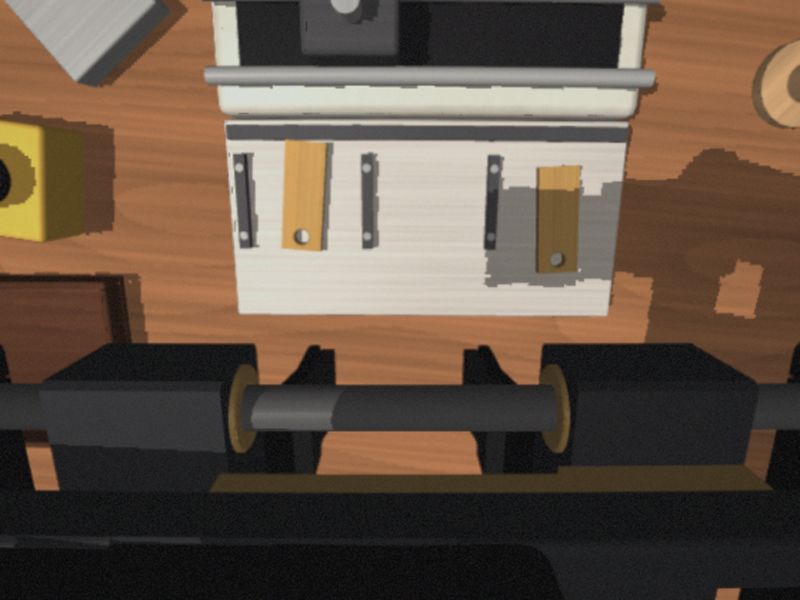

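```bash
python3 - <<'E'
from h import *
crop('w3',150,80,350,230,'c7');crop('w3',300,80,460,200,'c8')
E
```

```text
scale 4.0
scale 5.0
```

View pics/c7.png

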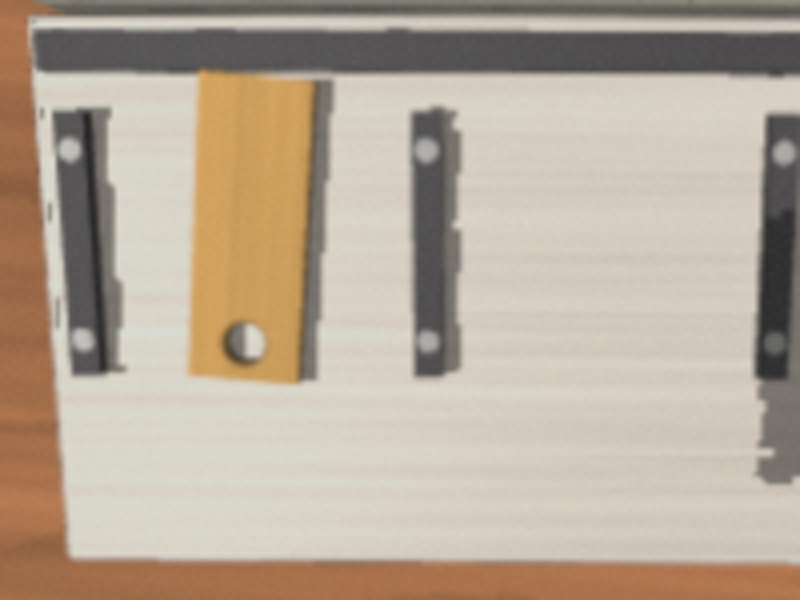

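View pics/c8.png

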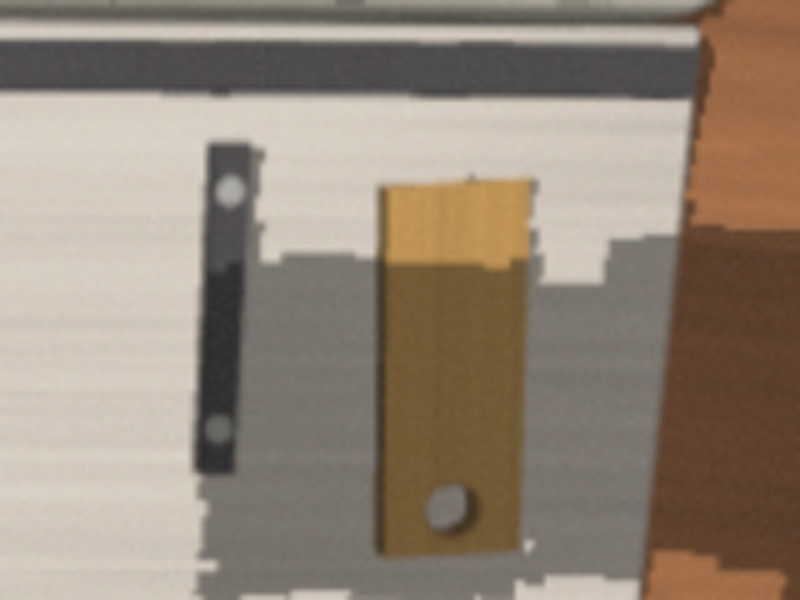

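```bash
python3 - <<'E'
from h import *
c=load('w3')
a=lambda u,v,z: at_z(c,150+u/4,80+v/4,z)[:2]
b=lambda u,v,z: at_z(c,300+u/5,80+v/5,z)[:2]
r=lambda L:[x.round(4).tolist() for x in L]
print('bed near corners',r([a(70,558,.025)]),at_z(c,607/1.42857,315/1.42857,.025).round(4))
print('fence',r([a(38,70,.035),a(760,74,.035),b(690,97,.035)]))
print('rib0 right edge top',r([a(88,112,.033),a(103,374,.033)]))
print('rib1 right edge',r([a(440,110,.033),a(444,375,.033)]),'left',r([a(412,112,.033),a(413,375,.033)]))
print('rib2 right',r([b(250,145,.033),b(234,472,.033)]))
def pl(L):
    L=np.array(L);print(r(L),'c',L.mean(0).round(4),'sizes',np.linalg.norm(L[0]-L[3]).round(4),np.linalg.norm(L[1]-L[0]).round(4),'yaw',np.arctan2(*(L[0]+L[1]-L[2]-L[3])[::-1]).round(4))
pl([a(200,70,.033),a(314,80,.033),a(299,381,.033),a(190,374,.033)])
pl([b(383,186,.033),b(531,180,.033),b(519,552,.033),b(383,555,.033)])
E
```

```text
bed near corners [[0.5268, 0.1503]] [ 0.5536 -0.1459  0.025 ]
fence [[0.6607, 0.1575], [0.6766, -0.0284], [0.6856, -0.1296]]
rib0 right edge top [[0.6513, 0.1449], [0.5826, 0.1395]]
rib1 right edge [[0.6601, 0.0531], [0.591, 0.0465]] left [[0.6589, 0.0603], [0.5902, 0.0549]]
rib2 right [[0.6674, -0.0406], [0.599, -0.0468]]
[[0.6645, 0.116], [0.6646, 0.0863], [0.5857, 0.0858], [0.5848, 0.1157]] c [0.6249 0.1009] sizes 0.0796 0.0297 yaw 0.005
[[0.6619, -0.0695], [0.6661, -0.1004], [0.5874, -0.1121], [0.5839, -0.0822]] c [ 0.6248 -0.091 ] sizes 0.079 0.0311 yaw 0.154
```

```bash
python3 -c "
from h import *
go([.6235,.100,.10],0.005);go([.6235,.100,.0275],0.005)"
```

```text
shift [ 0.0504 -0.069   0.147 ] turn 0.089 yaw 0.0943 |d| 0.17 rows>= 2.7 t 5.225
shift [ 0.0502 -0.0686  0.2195] turn 0.089 yaw 0.0943 |d| 0.235 rows>= 3.8 t 5.225
```

Request:
send_rows(
  steps=[0.043,0.05,-0.069,0.1,0.089,0.043,0.05,-0.069,0.15,0.089,0.043,0.05,-0.069,0.15,0.089,0.043,0.05,-0.069,0.165,0.089,0.043,0.05,-0.069,0.165,0.089],
)

```text
time: 5.85
position: [0.6219, 0.101, 0.0807]
tool_rot: [1.0, 0.004, -0.0, -0.002]
ft_force: [-0.8, -0.3, 0.0]
grip_width: 0.0429
```

```bash
python3 -c "
from h import *
st();go([.6235,.100,.0275],0.005);snap('wrist','w4');snap('scene','s4');crop('s4',120,170,340,300,'c9')"
```

```text
t 5.85 pos [0.6219 0.101  0.0807] yaw 0.0072 tilt [-0.001  0.005 -1.   ] F [-0.8  -0.27  0.01] w 0.0429 q [-0.02  0.71  1.53  0.01  0.9   1.54]
shift [0.0016 0.0013 0.0532] turn 0.002 yaw 0.0072 |d| 0.053 rows>= 0.9 t 5.85
scale 3.6363636363636362
```

View pics/w4.png

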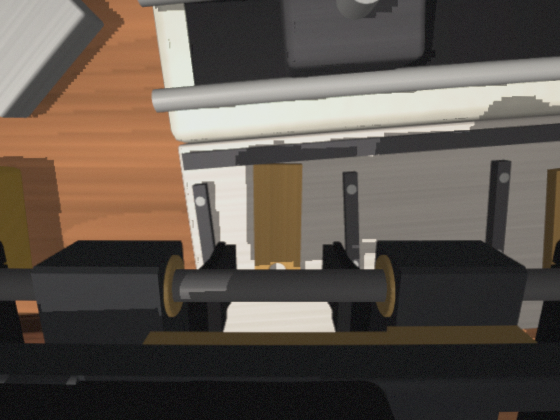

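View pics/c9.png

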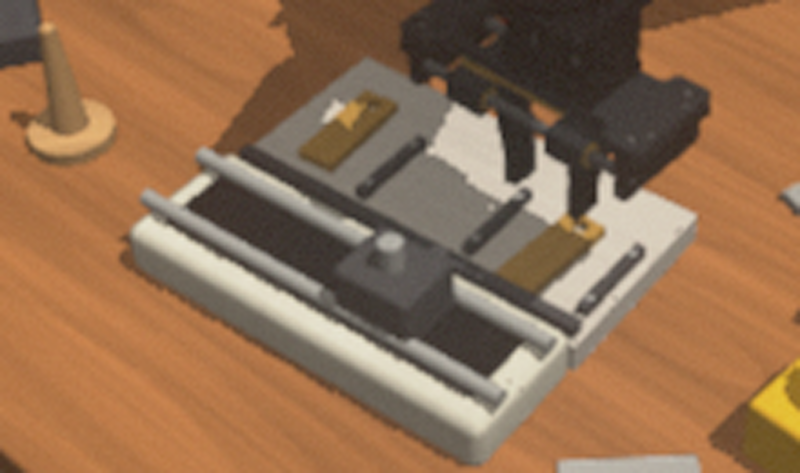

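The tag is centred at column 277, between the fingers. Descend.

Request:
send_rows(
  steps=[0.043,0.002,0.001,0.03,0,0.043,0.002,0.001,0.048,0,0.043,0.002,0.001,0.053,0,0.043,0.002,0.001,0.053,0],
)

```text
time: 6.45
position: [0.6264, 0.0991, 0.0308]
tool_rot: [1.0, 0.003, 0.003, -0.002]
ft_force: [-0.1, -0.8, 0.7]
grip_width: 0.0432
```

```bash
python3 -c "
from h import *
st();go([.6235,.100,.0265],0.005)"
```

```text
t 6.45 pos [0.6264 0.0991 0.0308] yaw 0.0053 tilt [ 0.005  0.005 -1.   ] F [-0.07 -0.77  0.71] w 0.0432 q [-0.02  0.79  1.54  0.01  0.81  1.54]
shift [-0.0029 -0.0009  0.0043] turn 0.0 yaw 0.0053 |d| 0.005 rows>= 0.1 t 6.45
```

Request:
send_rows(
  steps=[0.043,-0.002,-0.001,0.004,0,0.043,-0.002,-0.001,0.004,0],
)

```text
time: 6.7
position: [0.6243, 0.1003, 0.0271]
tool_rot: [1.0, 0.003, 0.003, -0.002]
ft_force: [-0.4, 0.3, 0.6]
grip_width: 0.0431
```

```bash
python3 -c "
from h import *
st()
for i in range(4): cams.camera('top'); st()"
```

```text
t 6.7 pos [0.6243 0.1003 0.0271] yaw 0.0055 tilt [ 0.005  0.005 -1.   ] F [-0.4   0.27  0.56] w 0.0431 q [-0.02  0.79  1.55  0.01  0.8   1.54]
t 6.75 pos [0.6244 0.1003 0.0271] yaw 0.0055 tilt [ 0.005  0.005 -1.   ] F [ 0.21 -0.28  0.57] w 0.0427 q [-0.02  0.79  1.55  0.01  0.8   1.54]
t 6.8 pos [0.6246 0.1002 0.0271] yaw 0.0054 tilt [ 0.006  0.005 -1.   ] F [-0.26  0.71  0.18] w 0.0434 q [-0.02  0.79  1.55  0.01  0.8   1.54]
t 6.85 pos [0.6246 0.1002 0.0271] yaw 0.0054 tilt [ 0.006  0.005 -1.   ] F [ 1.03 -0.9  -0.03] w 0.0428 q [-0.02  0.79  1.55  0.01  0.8   1.54]
t 6.9 pos [0.6246 0.1002 0.027 ] yaw 0.0053 tilt [ 0.006  0.005 -1.   ] F [ 0.35 -0.21  0.06] w 0.0428 q [-0.02  0.79  1.55  0.01  0.8   1.54]
```

Close at a firm 35 N and lift.

Request:
send_rows(
  steps=[0.02,0,0,0,0,0.02,0,0,0,0,0.02,0,0,0,0,0.02,0,0,-0.02,0,0.02,0,0,-0.05,0,0.02,0,0,-0.05,0],
  force=35,
)

```text
time: 7.65
position: [0.6268, 0.0998, 0.0803]
tool_rot: [1.0, 0.003, 0.006, -0.002]
ft_force: [-0.2, 0.1, -2.3]
grip_width: 0.0292
```

```bash
python3 -c "
from h import *
st();
c,s=np.cos(.083),np.sin(.083)
x,y=.4595-s*.028,.3206+c*.028;print(x,y)
go([x,y,.09],.083);snap('wrist','w5')"
```

```text
t 7.65 pos [0.6268 0.0998 0.0803] yaw 0.0055 tilt [ 0.012  0.005 -1.   ] F [-0.25  0.07 -2.33] w 0.0292 q [-0.02  0.71  1.53  0.01  0.89  1.54]
0.4571786674203746 0.34850360935532837
shift [-0.1681 -0.2496 -0.0107] turn -0.078 yaw 0.0055 |d| 0.301 rows>= 4.8 t 7.65
```

View pics/w5.png

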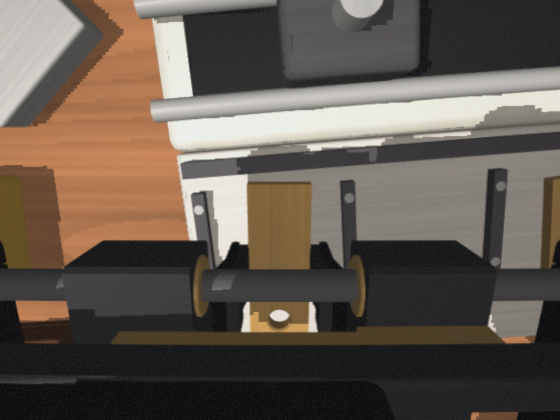

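Request:
send_rows(
  steps=[0.02,-0.02,0,-0.05,0,0.02,-0.168,-0.25,-0.05,-0.078,0.02,-0.168,-0.25,-0.05,-0.078,0.02,-0.168,-0.25,-0.05,-0.078,0.02,-0.168,-0.25,-0.05,-0.078,0.02,-0.168,-0.25,-0.05,-0.078,0.02,-0.168,-0.25,-0.05,-0.078,0.02,-0.168,-0.25,-0.05,-0.078],
)

```text
time: 8.7
position: [0.4552, 0.3483, 0.1276]
tool_rot: [0.999, 0.042, 0.004, -0.002]
ft_force: [0.5, 0.0, -1.9]
grip_width: 0.0295
```

```bash
python3 -c "
from h import *
st();
go([.4572,.3485,.0095],.083);snap('wrist','w6')"
```

```text
t 8.7 pos [0.4552 0.3483 0.1276] yaw 0.0841 tilt [ 0.008  0.004 -1.   ] F [ 0.45  0.02 -1.9 ] w 0.0295 q [ 0.46  0.58  1.66 -0.    0.89  1.95]
shift [0.001  0.0003 0.1181] turn 0.001 yaw 0.0841 |d| 0.118 rows>= 1.9 t 8.7
```

View pics/w6.png

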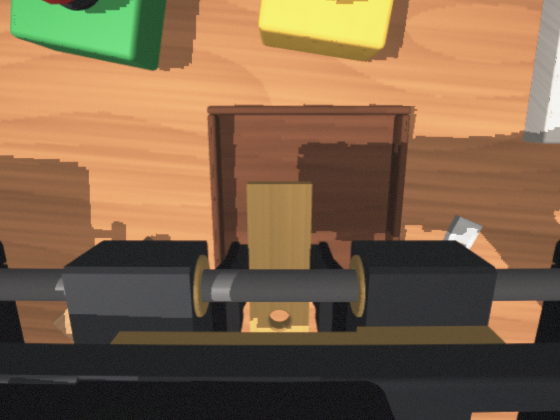

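Request:
send_rows(
  steps=[0.02,0.001,0,0.06,0,0.02,0.001,0,0.1,0,0.02,0.001,0,0.115,0,0.02,0.001,0,0.118,0,0.02,0.001,0,0.118,0],
)

```text
time: 9.38
position: [0.4591, 0.3486, 0.0109]
tool_rot: [0.999, 0.041, 0.005, -0.002]
ft_force: [0.9, -1.0, -1.4]
grip_width: 0.0295
```

```bash
python3 -c "
from h import *
st()"
```

```text
t 9.38 pos [0.4591 0.3486 0.0109] yaw 0.082 tilt [ 0.01   0.005 -1.   ] F [ 0.85 -1.02 -1.38] w 0.0295 q [ 0.46  0.77  1.7  -0.    0.65  1.94]
```

Request:
send_rows(
  steps=[0.02,0,0,0.002,0,0.02,0,0,0.002,0,0.04,0,0,0.002,0,0.04,0,0,0.002,0,0.04,0,0,0,0,0.04,0,0,-0.06,0,0.04,0,0,-0.12,0,0.04,0,0,-0.15,0],
)

```text
time: 10.38
position: [0.4588, 0.3486, 0.1643]
tool_rot: [0.999, 0.041, 0.008, -0.003]
ft_force: [-1.4, -0.3, 0.4]
grip_width: 0.0401
```

```bash
python3 -c "
from h import *
st();snap('wrist','w7');go([.6235,-.0945,.16],.15)"
```

```text
t 10.38 pos [0.4588 0.3486 0.1643] yaw 0.0822 tilt [ 0.015  0.007 -1.   ] F [-1.37 -0.26  0.36] w 0.0401 q [ 0.46  0.53  1.63 -0.    0.97  1.94]
shift [0.1259 0.4559 0.0063] turn -0.068 yaw 0.0824 |d| 0.473 rows>= 7.6 t 10.425
```

View pics/w7.png

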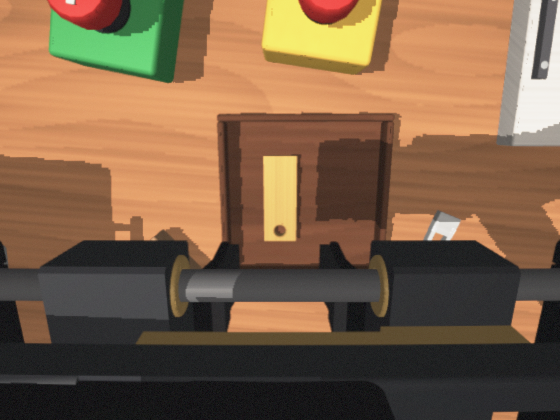

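The first tag lies in the tray at (280,198). Now the second tag.

Request:
send_rows(
  steps=[0.043,0.126,0.453,0,-0.065,0.043,0.126,0.453,0,-0.065,0.043,0.126,0.453,0,-0.065,0.043,0.126,0.453,0,-0.065,0.043,0.126,0.453,0,-0.065,0.043,0.126,0.453,0,-0.065,0.043,0.126,0.453,0,-0.065,0.043,0.126,0.453,0,-0.065],
)

```text
time: 11.42
position: [0.6242, -0.0953, 0.1661]
tool_rot: [0.997, 0.072, 0.011, -0.004]
ft_force: [-0.0, 0.1, -0.5]
grip_width: 0.0429
```

```bash
python3 -c "
from h import *
st();snap('wrist','w8');go([.6235,-.092,.07],.147)"
```

```text
t 11.43 pos [ 0.6242 -0.0953  0.1661] yaw 0.1444 tilt [ 0.021  0.009 -1.   ] F [-0.01  0.08 -0.52] w 0.0429 q [-0.34  0.59  1.49  0.02  1.05  1.08]
shift [-0.0038 -0.0068  0.0961] turn -0.004 yaw 0.1429 |d| 0.096 rows>= 1.5 t 11.475
```

View pics/w8.png

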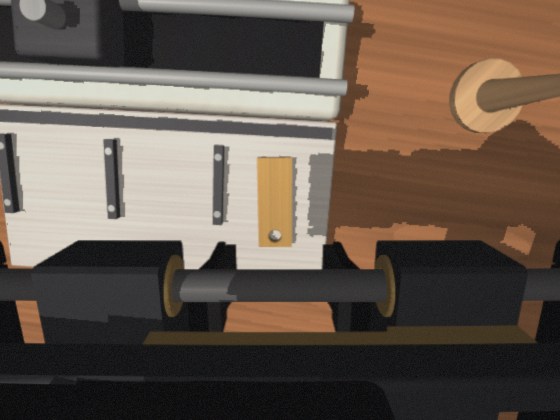

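```bash
python3 -c "
from h import *
st();c=load('w8')
L=[at_z(c,u,v,.033)[:2] for u,v in [(258,157),(292,157),(292,246),(258,246)]];print(np.round(L,4),np.mean(L,0).round(4))
L=np.array(L);print(np.arctan2(*(L[0]+L[1]-L[2]-L[3])[::-1]))
p=np.mean(L,0); go([.6235,p[1],.0275],.147)"
```

```text
t 11.47 pos [ 0.6259 -0.0987  0.1662] yaw 0.1429 tilt [ 0.024  0.006 -1.   ] F [ 1.76 -1.24 -0.04] w 0.0429 q [-0.34  0.59  1.48  0.02  1.04  1.08]
[[ 0.6631 -0.0714]
 [ 0.6672 -0.1   ]
 [ 0.5886 -0.1121]
 [ 0.5841 -0.0817]] [ 0.6258 -0.0913]
0.14180939144938484
shift [-0.0047 -0.0074  0.1386] turn -0.004 yaw 0.1429 |d| 0.139 rows>= 2.2 t 11.475
```

Request:
send_rows(
  steps=[0.043,-0.005,-0.007,0.05,-0.003,0.043,-0.005,-0.007,0.09,-0.003,0.043,-0.005,-0.007,0.09,-0.003,0.043,-0.005,-0.007,0.09,-0.003],
)

```text
time: 11.98
position: [0.623, -0.092, 0.0771]
tool_rot: [0.997, 0.073, 0.013, -0.002]
ft_force: [1.1, -0.1, 0.6]
grip_width: 0.0429
```

```bash
python3 -c "
from h import *
st();go([.6235,-.0917,.0275],.145)"
```

```text
t 11.97 pos [ 0.623  -0.092   0.0771] yaw 0.1462 tilt [ 0.025  0.005 -1.   ] F [ 1.09 -0.15  0.64] w 0.0429 q [-0.33  0.71  1.55  0.02  0.86  1.08]
shift [-0.0007 -0.0002  0.0496] turn 0.001 yaw 0.1462 |d| 0.05 rows>= 0.8 t 11.975
```

Request:
send_rows(
  steps=[0.043,-0.0005,0,0.03,0,0.043,-0.0005,0,0.045,0,0.043,-0.0005,0,0.05,0,0.043,-0.0005,0,0.05,0,0.043,-0.0005,0,0.05,0],
)

```text
time: 12.6
position: [0.6244, -0.0921, 0.028]
tool_rot: [0.997, 0.073, 0.014, -0.001]
ft_force: [0.7, -0.2, 0.4]
grip_width: 0.043
```

```bash
python3 -c "
from h import *
st()"
```

```text
t 12.6 pos [ 0.6244 -0.0921  0.028 ] yaw 0.1462 tilt [ 0.027  0.005 -1.   ] F [ 0.69 -0.16  0.42] w 0.043 q [-0.33  0.78  1.57  0.02  0.77  1.08]
```

Request:
send_rows(
  steps=[0.02,0,0,0,0,0.02,0,0,0,0,0.02,0,0,0,0,0.02,0,0,-0.03,0,0.02,0,0,-0.08,0,0.02,0,0,-0.1,0,0.02,0,0,-0.1,0],
  force=35,
)

```text
time: 13.48
position: [0.6227, -0.0929, 0.1296]
tool_rot: [0.997, 0.073, 0.015, -0.0]
ft_force: [1.2, -0.6, -2.4]
grip_width: 0.0294
```

```bash
python3 -c "
from h import *
st();
c,s=np.cos(.083),np.sin(.083)
x,y=.4595+s*.028,.3206-c*.028;print(x,y)
go([x,y,.12],.083)"
```

```text
t 13.47 pos [ 0.6227 -0.0929  0.1296] yaw 0.1464 tilt [ 0.03   0.003 -1.   ] F [ 1.16 -0.57 -2.42] w 0.0294 q [-0.33  0.63  1.53  0.02  0.95  1.08]
0.46182133257962543 0.2926963906446716
shift [-0.1032 -0.405   0.0059] turn 0.063 yaw 0.1464 |d| 0.418 rows>= 6.7 t 13.475
```

Request:
send_rows(
  steps=[0.02,-0.103,-0.405,0,0.063,0.02,-0.103,-0.405,0,0.063,0.02,-0.103,-0.405,0,0.063,0.02,-0.103,-0.405,0,0.063,0.02,-0.103,-0.405,0,0.063,0.02,-0.103,-0.405,0,0.063,0.02,-0.103,-0.405,0,0.063,0.02,-0.103,-0.405,0,0.063],
)

```text
time: 14.48
position: [0.4588, 0.2949, 0.1242]
tool_rot: [0.999, 0.044, 0.013, -0.001]
ft_force: [0.2, 0.1, -1.2]
grip_width: 0.029
```

```bash
python3 -c "
from h import *
st();snap('wrist','w9');go([.4618,.2927,.0095],.083)"
```

```text
t 14.47 pos [0.4588 0.2949 0.1242] yaw 0.0885 tilt [ 0.027  0.002 -1.   ] F [ 0.19  0.14 -1.18] w 0.029 q [ 0.37  0.55  1.74 -0.01  0.82  1.86]
shift [-0.0014  0.0009  0.1149] turn 0.004 yaw 0.0868 |d| 0.115 rows>= 1.8 t 14.525
```

View pics/w9.png

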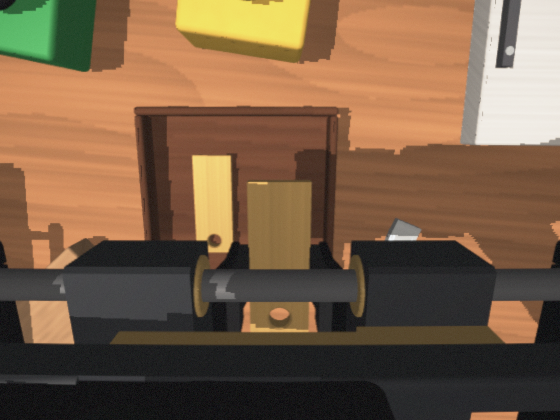

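Request:
send_rows(
  steps=[0.02,-0.002,0.0,0.06,0.004,0.02,-0.002,0.0,0.1,0.004,0.02,-0.002,0.0,0.112,0.004,0.02,-0.002,0.0,0.115,0.004,0.02,-0.002,0.0,0.116,0.004,0.02,-0.002,0.0,0.116,0.004],
)

```text
time: 15.28
position: [0.4623, 0.2936, 0.0093]
tool_rot: [0.999, 0.041, 0.015, -0.001]
ft_force: [0.2, 0.9, -1.2]
grip_width: 0.0291
```

```bash
python3 -c "
from h import *
st()"
```

```text
t 15.28 pos [0.4623 0.2936 0.0093] yaw 0.0822 tilt [ 0.03   0.003 -1.   ] F [ 0.17  0.91 -1.19] w 0.0291 q [ 0.37  0.75  1.79 -0.01  0.57  1.87]
```

Request:
send_rows(
  steps=[0.02,0,0,0.001,0,0.038,0,0,0.001,0,0.038,0,0,0.001,0,0.038,0,0,0.0,0,0.038,0,0,-0.06,0,0.038,0,0,-0.12,0,0.038,0,0,-0.17,0,0.038,0,0,-0.17,0],
)

```text
time: 16.27
position: [0.4601, 0.2944, 0.1836]
tool_rot: [0.999, 0.041, 0.02, -0.002]
ft_force: [-0.9, 0.0, -0.4]
grip_width: 0.0382
```

```bash
python3 -c "
from h import *
st();snap('wrist','w10');snap('top','t10');crop('t10',340,180,480,285,'c10');
go([.42,-.2725,.16],-.05)"
```

```text
t 16.27 pos [0.4601 0.2944 0.1836] yaw 0.0825 tilt [ 0.04   0.007 -0.999] F [-0.86  0.   -0.43] w 0.0382 q [ 0.37  0.46  1.7  -0.01  0.94  1.86]
scale 5.714285714285714
shift [-0.084   0.5607  0.0166] turn 0.132 yaw 0.0823 |d| 0.567 rows>= 9.1 t 16.375
```

View pics/w10.png

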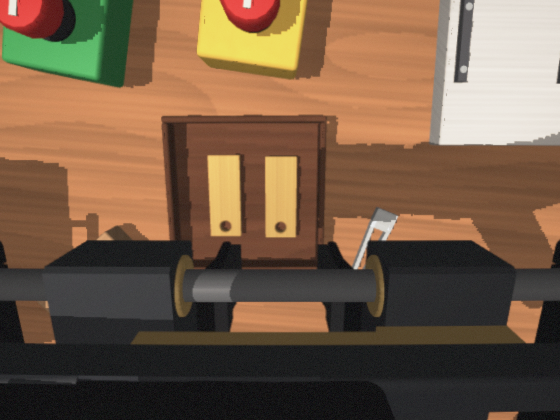

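View pics/c10.png

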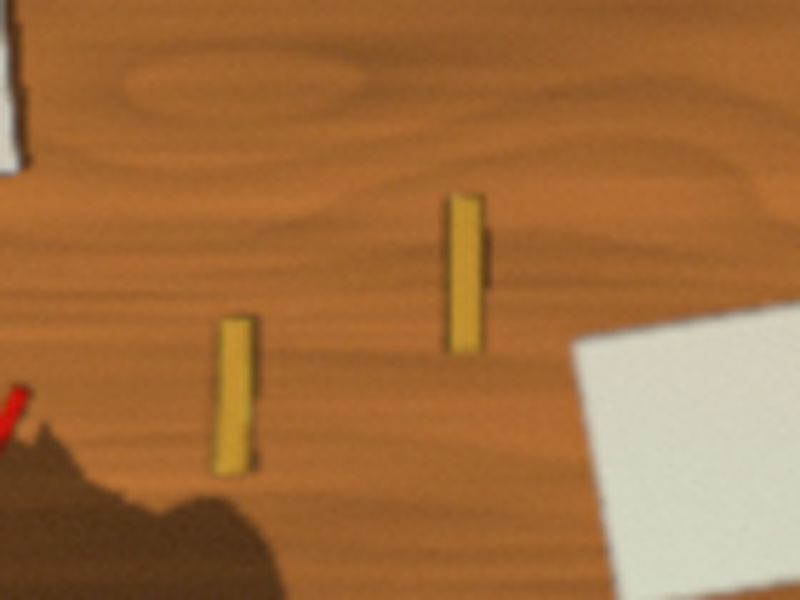

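Both tags are in the tray, at (224,195) and (281,196), and the bars are unmoved. Now to bar A.

Request:
send_rows(
  steps=[0.04,-0.05,0.28,0,0.066,0.04,-0.05,0.28,0,0.066,0.04,-0.05,0.28,0,0.066,0.04,-0.05,0.28,0,0.066,0.04,-0.084,0.56,0.015,0.132,0.04,-0.084,0.56,0.015,0.132,0.04,-0.084,0.56,0.015,0.132,0.04,-0.084,0.56,0.015,0.132],
)

```text
time: 17.38
position: [0.4213, -0.2064, 0.1631]
tool_rot: [1.0, -0.025, 0.014, -0.003]
ft_force: [0.5, 0.3, 0.5]
grip_width: 0.0398
```

```bash
python3 -c "
from h import *
st();go([.42,-.2725,.09],-.05)"
```

```text
t 17.38 pos [ 0.4213 -0.2064  0.1631] yaw -0.0505 tilt [ 0.028  0.006 -1.   ] F [0.55 0.3  0.45] w 0.0398 q [-0.71  0.41  1.89  0.03  0.83  0.89]
shift [0.0001 0.0666 0.0727] turn -0.001 yaw -0.0505 |d| 0.099 rows>= 1.6 t 17.375
```

Request:
send_rows(
  steps=[0.04,-0.02,0.066,0.04,0,0.04,-0.02,0.066,0.055,0,0.04,-0.02,0.066,0.055,0,0.04,-0.02,0.066,0.055,0],
)

```text
time: 17.88
position: [0.3991, -0.2697, 0.1066]
tool_rot: [1.0, -0.025, 0.013, -0.004]
ft_force: [0.6, -0.4, -0.6]
grip_width: 0.0398
```

```bash
python3 -c "
from h import *
st();snap('wrist','w11')"
```

```text
t 17.88 pos [ 0.3991 -0.2697  0.1066] yaw -0.0502 tilt [ 0.026  0.008 -1.   ] F [ 0.56 -0.36 -0.62] w 0.0398 q [-0.84  0.52  1.91  0.04  0.7   0.75]
```

View pics/w11.png

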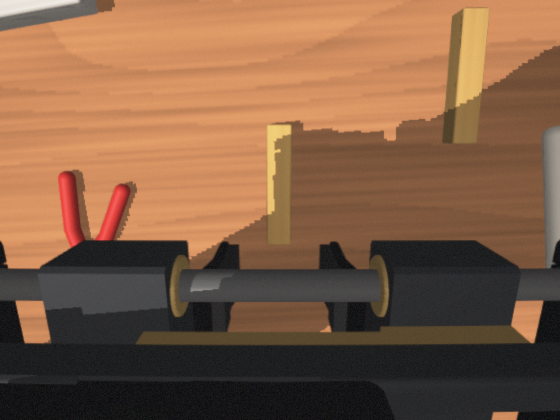

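```bash
python3 -c "
from h import *
c=load('w11')
L=np.array([at_z(c,u,v,.018)[:2] for u,v in [(268,126),(291,126),(291,242),(268,242)]]);print(L.round(4),L.mean(0).round(4),np.arctan2(*(L[0]+L[1]-L[2]-L[3])[::-1]))
L=np.array([at_z(c,u,v,.018)[:2] for u,v in [(456,10),(487,9),(476,142),(445,142)]]);print('B',L.round(4),L.mean(0).round(4),np.arctan2(*(L[0]+L[1]-L[2]-L[3])[::-1]))
"
```

```text
[[ 0.4669 -0.2651]
 [ 0.4661 -0.2814]
 [ 0.38   -0.2777]
 [ 0.3808 -0.2602]] [ 0.4234 -0.2711] -0.049758876401583246
B [[ 0.5363 -0.3945]
 [ 0.5361 -0.4153]
 [ 0.4487 -0.4137]
 [ 0.4497 -0.3913]] [ 0.4927 -0.4037] -0.027583843990722858
```

```bash
python3 -c "
from h import *
go([.422,-.2718,.035],-.05);go([.422,-.2718,.006],-.05)"
```

```text
shift [0.0205 0.0015 0.0728] turn 0.001 yaw -0.0494 |d| 0.076 rows>= 1.2 t 17.925
shift [0.0197 0.0017 0.1018] turn 0.001 yaw -0.0494 |d| 0.104 rows>= 1.7 t 17.925
```

Request:
send_rows(
  steps=[0.04,0.0205,0.0015,0.04,0,0.04,0.0205,0.0015,0.075,0,0.04,0.02,0.0015,0.09,0,0.04,0.02,0.0015,0.1,0,0.04,0.02,0.0015,0.1,0,0.04,0.02,0.0015,0.1,0],
)

```text
time: 18.68
position: [0.4226, -0.272, 0.0087]
tool_rot: [1.0, -0.025, 0.014, -0.003]
ft_force: [-0.5, 0.6, 1.0]
grip_width: 0.04
```

```bash
python3 -c "
from h import *
st();go([.422,-.2718,.006],-.05)"
```

```text
t 18.68 pos [ 0.4226 -0.272   0.0087] yaw -0.0494 tilt [ 0.028  0.006 -1.   ] F [-0.49  0.61  0.95] w 0.04 q [-0.81  0.73  1.9   0.05  0.49  0.77]
shift [-0.0007 -0.0002  0.0027] turn 0.001 yaw -0.0494 |d| 0.003 rows>= 0.0 t 18.675
```

Request:
send_rows(
  steps=[0.04,0,0,0.002,0,0.01,0,0,0.002,0,0.01,0,0,0.002,0,0.01,0,0,0.002,0,0.01,0,0,-0.04,0,0.01,0,0,-0.09,0,0.01,0,0,-0.1,0,0.01,0,0,-0.1,0],
  force=45,
)

```text
time: 19.68
position: [0.4196, -0.2724, 0.1086]
tool_rot: [1.0, -0.025, 0.014, -0.003]
ft_force: [-0.5, 0.4, -2.7]
grip_width: 0.0171
```

```bash
python3 - <<'E'
from h import *
st()
ex=np.array([.9962,.0868]);ey=np.array([-.0868,.9962])
b2=np.array([.677,-.040])
p=b2-ex*.065-ey*.040   # 20mm short of fence, ~31 mm right of home
print(p);go([*p,.11],.087)
E
```

```text
t 19.68 pos [ 0.4196 -0.2724  0.1086] yaw -0.0493 tilt [ 0.029  0.005 -1.   ] F [-0.5   0.43 -2.7 ] w 0.0171 q [-0.81  0.54  1.86  0.04  0.73  0.78]
[ 0.615719 -0.08549 ]
shift [ 0.1866 -0.1964  0.0052] turn -0.136 yaw -0.0493 |d| 0.271 rows>= 4.3 t 19.675
```

```bash
python3 - <<'E'
from h import *
c=load('top0');crop('top0',350,130,420,180,'c12')
print(at_z(c,377,153,.0),at_z(c,380,152,.108),at_z(load('w8'),485,95,0))
E
```

```text
scale 11.428571428571429
[ 0.74555669 -0.26866592  0.        ] [ 0.72492042 -0.26032743  0.108     ] [ 0.74650677 -0.26741829  0.        ]
```

View pics/c12.png

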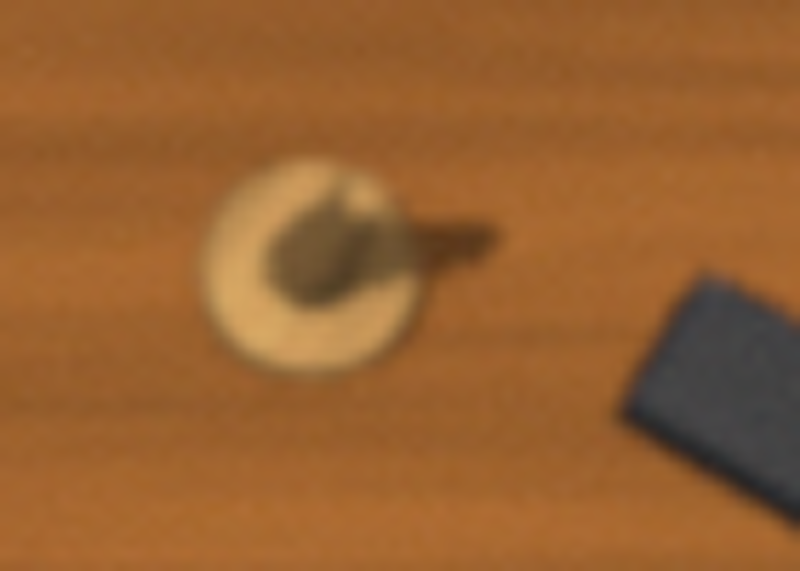

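The cone stands at (0.745,-0.268), well clear. I'll carry the bar over bay 2.

Request:
send_rows(
  steps=[0.01,0.1866,-0.1964,-0.01,-0.136,0.01,0.1866,-0.1964,-0.01,-0.136,0.01,0.1866,-0.1964,0,-0.136,0.01,0.1866,-0.1964,0,-0.136,0.01,0.1866,-0.1964,0,-0.136,0.01,0.1866,-0.1964,0,-0.136,0.01,0.1866,-0.1964,0,-0.136],
)

```text
time: 20.55
position: [0.6135, -0.086, 0.1136]
tool_rot: [0.999, 0.043, 0.012, -0.002]
ft_force: [-0.8, 0.2, -2.9]
grip_width: 0.0176
```

```bash
python3 - <<'E'
from h import *
st();snap('wrist','w13')
go([.6157,-.0855,.035],.087)
E
```

```text
t 20.55 pos [ 0.6135 -0.086   0.1136] yaw 0.0859 tilt [ 0.024  0.006 -1.   ] F [-0.8  0.2 -2.9] w 0.0176 q [-0.33  0.65  1.56  0.02  0.91  1.15]
shift [ 0.0001 -0.0005  0.0791] turn -0.002 yaw 0.0851 |d| 0.079 rows>= 1.3 t 20.6
```

View pics/w13.png

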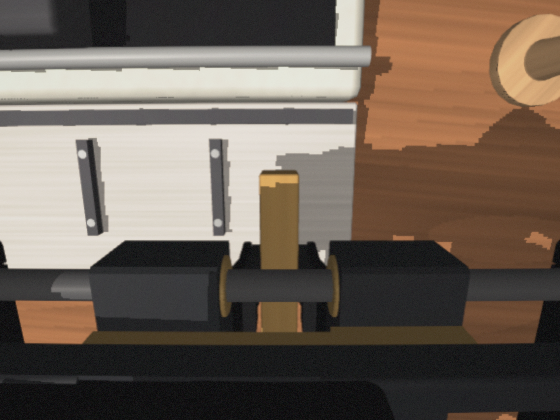

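Request:
send_rows(
  steps=[0.01,0,0,0.04,0,0.01,0,0,0.07,0,0.01,0,0,0.077,0,0.01,0,0,0.08,0,0.01,0,0,0.08,0],
)

```text
time: 21.22
position: [0.6164, -0.0867, 0.0352]
tool_rot: [0.999, 0.042, 0.014, -0.002]
ft_force: [0.1, -0.3, -1.8]
grip_width: 0.0175
```

```bash
python3 - <<'E'
from h import *
st();go([.6157,-.0855,.032],.087)
E
```

```text
t 21.23 pos [ 0.6164 -0.0867  0.0352] yaw 0.0845 tilt [ 0.027  0.005 -1.   ] F [ 0.1  -0.25 -1.81] w 0.0175 q [-0.33  0.77  1.59  0.02  0.76  1.15]
shift [-0.0007 -0.0012  0.0031] turn -0.002 yaw 0.0845 |d| 0.003 rows>= 0.1 t 21.225
```

Request:
send_rows(
  steps=[0.01,0,0,0.002,-0.002,0.01,0.006,0,0.003,-0.002,0.01,0.011,0,0.003,-0.002,0.01,0.015,0,0.003,-0.002,0.01,0.017,0,0.003,-0.002,0.01,0.017,0,0.003,-0.002],
)

```text
time: 21.98
position: [0.6335, -0.0851, 0.0325]
tool_rot: [0.999, 0.043, 0.014, -0.002]
ft_force: [-0.3, 0.1, -2.2]
grip_width: 0.0173
```

```bash
python3 - <<'E'
from h import *
st()
E
```

```text
t 21.98 pos [ 0.6335 -0.0851  0.0325] yaw 0.0868 tilt [ 0.027  0.005 -1.   ] F [-0.29  0.08 -2.21] w 0.0173 q [-0.31  0.78  1.54  0.02  0.79  1.16]
```

Request:
send_rows(
  steps=[0.01,0.002,0,0.0,0,0.01,0.004,0,0.0,0,0.01,0.006,0,0.0,0,0.01,0.006,0,0.0,0],
)

```text
time: 22.48
position: [0.6371, -0.0845, 0.0322]
tool_rot: [0.999, 0.044, 0.011, -0.002]
ft_force: [-4.9, -1.5, -0.3]
grip_width: 0.0171
```

```bash
python3 - <<'E'
from h import *
st()
E
```

```text
t 22.48 pos [ 0.6371 -0.0845  0.0322] yaw 0.0871 tilt [ 0.022  0.006 -1.   ] F [-4.86 -1.46 -0.34] w 0.0171 q [-0.31  0.79  1.53  0.02  0.8   1.16]
```

Request:
send_rows(
  steps=[0.045,0,0,0,0,0.045,0,0,0,0,0.045,0,0,-0.025,0,0.045,0,0,-0.04,0,0.0,0,0.038,-0.04,0,0.0,0,0.038,-0.04,0,0.0,0,0.038,-0.04,0,0.0,0,0.038,-0.04,0],
)

```text
time: 23.48
position: [0.6392, -0.1217, 0.0719]
tool_rot: [0.999, 0.044, 0.011, -0.003]
ft_force: [-0.3, -0.6, -0.2]
grip_width: 0.0127
```

```bash
python3 - <<'E'
from h import *
st();snap('wrist','w14');go([.6371+.0868*.038,-.0845-.9962*.038,.031],.087)
E
```

```text
t 23.48 pos [ 0.6392 -0.1217  0.0719] yaw 0.0878 tilt [ 0.021  0.006 -1.   ] F [-0.32 -0.57 -0.24] w 0.0127 q [-0.37  0.74  1.49  0.02  0.89  1.11]
shift [0.0002 0.001  0.0409] turn 0.001 yaw 0.088 |d| 0.041 rows>= 0.7 t 23.525
```

View pics/w14.png

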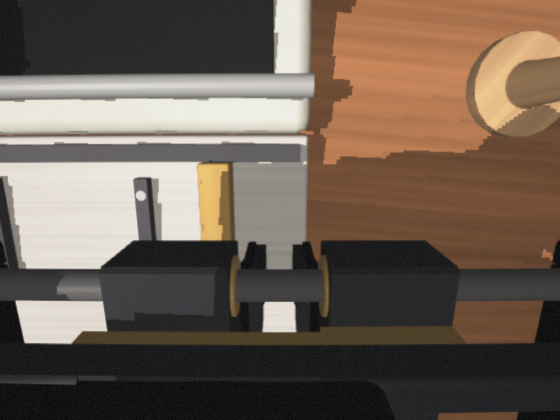

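Request:
send_rows(
  steps=[0.0,0,0.001,0.03,0,0.0,0,0.001,0.041,0,0.0,0,0.001,0.041,0,0.0,0,-0.015,0.041,0,0.0,0,-0.025,0.041,0,0.0,0,-0.033,0.041,0,0.0,0,-0.039,0.041,0,0.0,0,-0.039,0.041,0],
)

```text
time: 24.52
position: [0.6367, -0.0818, 0.0313]
tool_rot: [0.999, 0.044, 0.011, -0.003]
ft_force: [0.4, 0.4, -0.3]
grip_width: 0.0001
```

```bash
python3 - <<'E'
from h import *
st()
E
```

```text
t 24.52 pos [ 0.6367 -0.0818  0.0313] yaw 0.0884 tilt [ 0.021  0.007 -1.   ] F [ 0.4   0.41 -0.31] w 0.0001 q [-0.31  0.79  1.53  0.02  0.8   1.16]
```

Request:
send_rows(
  steps=[0.0,0,-0.002,0,0,0.0,0,-0.004,0,0,0.0,0,-0.006,0,0,0.0,0,-0.008,0,0,0.0,0,-0.008,0,0],
)

```text
time: 25.15
position: [0.6358, -0.0735, 0.0313]
tool_rot: [0.999, 0.044, 0.01, -0.003]
ft_force: [0.3, 0.1, 0.1]
grip_width: 0.0002
```

```bash
python3 - <<'E'
from h import *
st();snap('wrist','w15');crop('w15',80,100,360,310,'c15')
E
```

```text
t 25.15 pos [ 0.6358 -0.0735  0.0313] yaw 0.0883 tilt [ 0.021  0.007 -1.   ] F [0.35 0.06 0.05] w 0.0002 q [-0.3   0.79  1.54  0.02  0.8   1.17]
scale 2.857142857142857
```

View pics/c15.png

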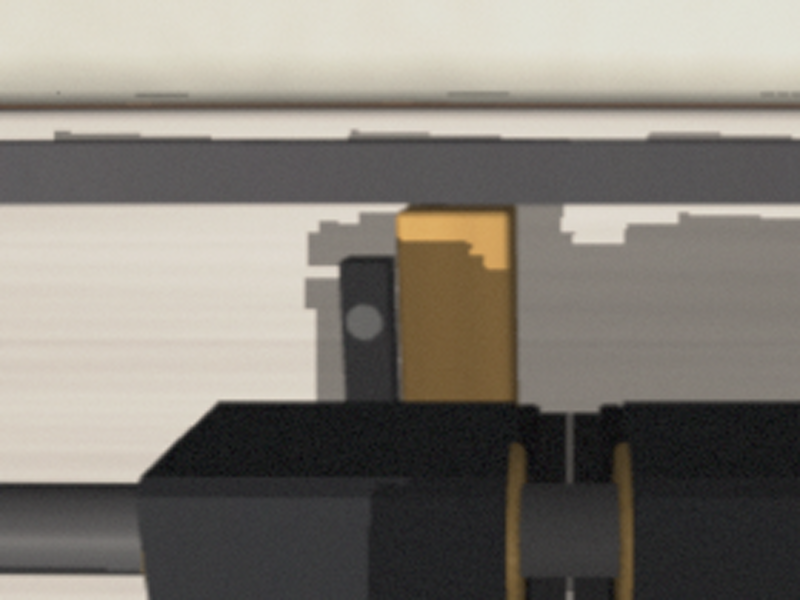

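Request:
send_rows(
  steps=[0.0,0,-0.001,0,0,0.0,0,-0.002,0,0,0.0,0,-0.003,0,0,0.0,0,-0.004,0,0,0.0,0,-0.005,0,0,0.0,0,-0.005,0,0],
)

```text
time: 25.95
position: [0.6355, -0.0699, 0.0315]
tool_rot: [0.999, 0.045, 0.011, -0.002]
ft_force: [-0.5, -5.7, 0.8]
grip_width: 0.0005
```

```bash
python3 - <<'E'
from h import *
st()
E
```

```text
t 25.95 pos [ 0.6355 -0.0699  0.0315] yaw 0.089 tilt [ 0.021  0.005 -1.   ] F [-0.55 -5.73  0.84] w 0.0005 q [-0.29  0.79  1.54  0.02  0.8   1.18]
```

Request:
send_rows(
  steps=[0.0,0,0.004,0,0,0.0,0,0.005,-0.04,0,0.0,-0.035,-0.006,-0.04,0,0.0,-0.068,-0.017,-0.04,0,0.0,-0.068,-0.017,-0.04,0,0.0,-0.068,-0.017,-0.02,0,0.0,-0.068,-0.017,0,0,0.0,-0.068,-0.017,0,0],
)

```text
time: 26.95
position: [0.5663, -0.0588, 0.0289]
tool_rot: [0.999, 0.044, 0.01, -0.003]
ft_force: [-0.1, 0.0, 0.4]
grip_width: 0.0002
```

```bash
python3 - <<'E'
from h import *
st();snap('wrist','w16');crop('w16',180,60,380,210,'c16')
E
```

```text
t 26.95 pos [ 0.5663 -0.0588  0.0289] yaw 0.0886 tilt [ 0.019  0.006 -1.   ] F [-0.13  0.05  0.4 ] w 0.0002 q [-0.31  0.74  1.72  0.02  0.67  1.16]
scale 4.0
```

View pics/c16.png

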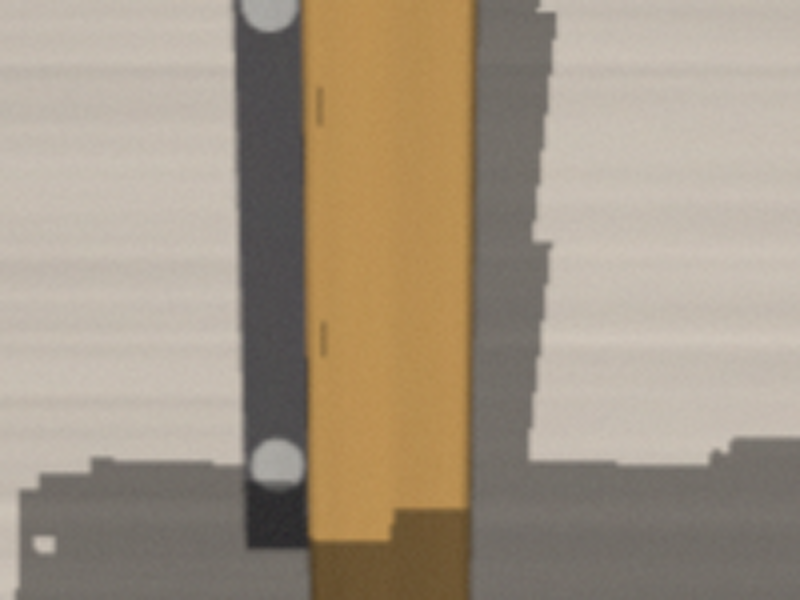

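Request:
send_rows(
  steps=[0.0,0.005,0,0,0,0.0,0.008,0,0,0,0.0,0.01,0,0,0,0.0,0.012,0,0,0,0.0,0.014,0,0,0,0.0,0.016,0,0,0,0.0,0.017,0,0,0,0.0,0.017,0,0,0],
)

```text
time: 28.0
position: [0.5795, -0.0572, 0.0296]
tool_rot: [0.999, 0.045, 0.006, -0.003]
ft_force: [-7.4, -3.6, 4.1]
grip_width: 0.0004
```

```bash
python3 - <<'E'
from h import *
st()
E
```

```text
t 28.0 pos [ 0.5795 -0.0572  0.0296] yaw 0.0898 tilt [ 0.012  0.007 -1.   ] F [-7.41 -3.62  4.15] w 0.0004 q [-0.3   0.75  1.68  0.01  0.7   1.17]
```

Request:
send_rows(
  steps=[0.0,-0.01,0,0,0,0.0,-0.015,0,0,0,0.0,-0.02,0,-0.06,0,0.04,-0.03,0.0,-0.1,0,0.04,-0.06,0.1,-0.1,0.1,0.04,-0.11,0.2,-0.1,0.125,0.04,-0.11,0.25,-0.1,0.125,0.04,-0.11,0.25,-0.1,0.125],
)

```text
time: 29.0
position: [0.4934, -0.306, 0.1272]
tool_rot: [1.0, -0.018, 0.007, -0.003]
ft_force: [0.1, -0.2, -0.4]
grip_width: 0.0375
```

```bash
python3 - <<'E'
from h import *
st();snap('wrist','w17');snap('top','t17');crop('t17',220,120,460,270,'c17')
E
```

```text
t 29.0 pos [ 0.4934 -0.306   0.1272] yaw -0.0353 tilt [ 0.013  0.006 -1.   ] F [ 0.1  -0.16 -0.36] w 0.0375 q [-0.75  0.59  1.64  0.02  0.91  0.84]
scale 3.3333333333333335
```

View pics/c17.png

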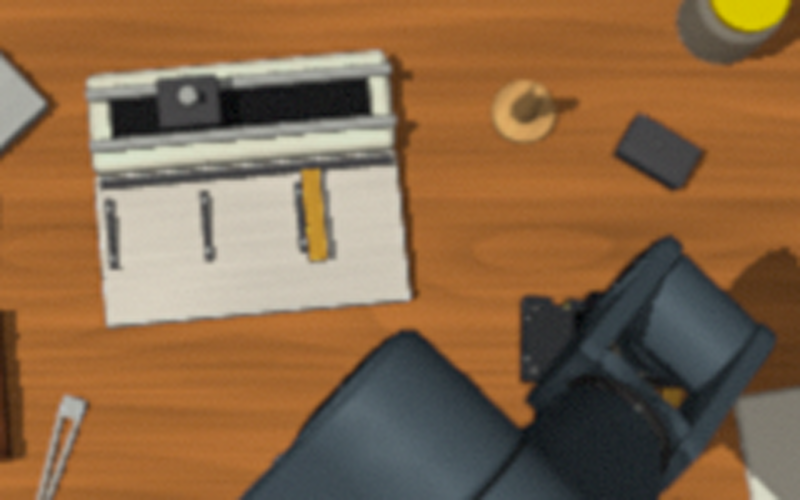

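View pics/w17.png

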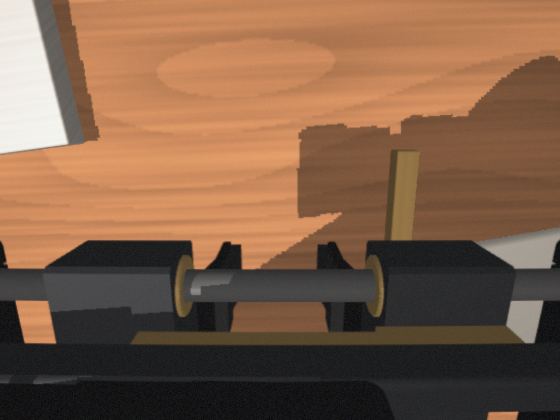

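Bar A sits home in bay 2. Bar B is still in its place. I'll move near it and look.

```bash
python3 -c "
from h import *
go([.470,-.406,.11],-.035)"
```

```text
shift [-0.0202  0.0951  0.0171] turn -0.007 yaw -0.0421 |d| 0.099 rows>= 1.6 t 29.1
```

Request:
send_rows(
  steps=[0.04,-0.02,0.095,0.017,-0.007,0.04,-0.02,0.095,0.017,-0.007,0.04,-0.02,0.095,0.017,-0.007,0.04,-0.02,0.095,0.017,-0.007],
)

```text
time: 29.6
position: [0.4701, -0.4046, 0.1098]
tool_rot: [1.0, -0.018, 0.008, -0.001]
ft_force: [0.1, -0.2, 0.3]
grip_width: 0.04
```

```bash
python3 -c "
from h import *
st();snap('wrist','w18')"
```

```text
t 29.6 pos [ 0.4701 -0.4046  0.1098] yaw -0.0351 tilt [ 0.016  0.002 -1.   ] F [ 0.1  -0.16  0.31] w 0.04 q [-0.9   0.66  1.55  0.02  0.93  0.7 ]
```

View pics/w18.png

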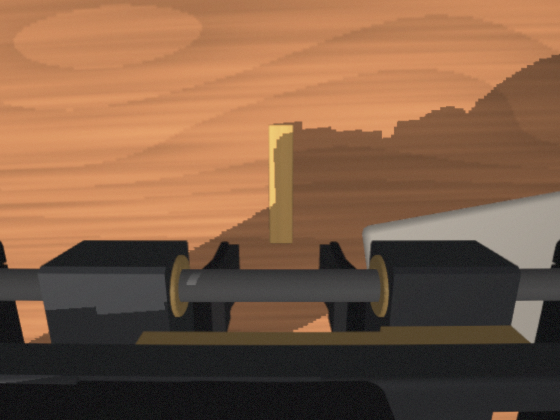

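```bash
python3 -c "
from h import *
c=load('w18')
L=np.array([at_z(c,u,v,.018)[:2] for u,v in [(269,126),(293,126),(293,242),(270,242)]]);print(L.round(4),L.mean(0).round(4),np.arctan2(*(L[0]+L[1]-L[2]-L[3])[::-1]))
p=L.mean(0);go([p[0]-.001,p[1]-.001,.006],-.038)
"
```

```text
[[ 0.5369 -0.4003]
 [ 0.5363 -0.4175]
 [ 0.449  -0.4152]
 [ 0.4496 -0.3974]] [ 0.493  -0.4076] -0.029441168744678742
shift [0.0201 0.0039 0.1043] turn 0.004 yaw -0.0342 |d| 0.106 rows>= 1.7 t 29.65
```

Request:
send_rows(
  steps=[0.04,0.02,0.003,0.04,0,0.04,0.02,0.003,0.08,0,0.04,0.02,0.003,0.097,0,0.04,0.019,0.003,0.105,0,0.04,0.019,0.003,0.105,0,0.04,0.019,0.003,0.105,0],
)

```text
time: 30.4
position: [0.4915, -0.4085, 0.0067]
tool_rot: [1.0, -0.017, 0.009, -0.0]
ft_force: [1.4, 0.2, -0.2]
grip_width: 0.04
```

```bash
python3 -c "
from h import *
st();go([.4920,-.4083,.006],-.038)"
```

```text
t 30.4 pos [ 0.4915 -0.4085  0.0067] yaw -0.0343 tilt [ 0.018 -0.    -1.   ] F [ 1.41  0.22 -0.19] w 0.04 q [-0.87  0.83  1.54  0.02  0.76  0.72]
shift [ 0.0005 -0.0002  0.0007] turn 0.004 yaw -0.0343 |d| 0.001 rows>= 0.0 t 30.4
```

Request:
send_rows(
  steps=[0.01,0,0,0,0,0.01,0,0,0,0,0.01,0,0,0,0,0.01,0,0,0,0,0.01,0,0,-0.04,0,0.01,0,0,-0.09,0,0.01,0,0,-0.11,0,0.01,0,0,-0.11,0],
  force=45,
)

```text
time: 31.4
position: [0.4903, -0.4093, 0.1182]
tool_rot: [1.0, -0.017, 0.01, 0.001]
ft_force: [-0.5, 0.5, -2.8]
grip_width: 0.0178
```

```bash
python3 - <<'E'
from h import *
st()
ex=np.array([.9962,.0868]);ey=np.array([-.0868,.9962])
b1=np.array([.6695,.0535])
p=b1-ex*.065-ey*.040
print(p);go([*p,.12],.087)
E
```

```text
t 31.4 pos [ 0.4903 -0.4093  0.1182] yaw -0.0342 tilt [ 0.02  -0.003 -1.   ] F [-0.47  0.47 -2.81] w 0.0178 q [-0.88  0.66  1.5   0.02  0.96  0.72]
[0.608219 0.00801 ]
shift [ 0.1036 -0.4211 -0.0008] turn -0.121 yaw -0.0342 |d| 0.434 rows>= 6.9 t 31.4
```

Request:
send_rows(
  steps=[0.01,0.1036,-0.421,-0.01,-0.121,0.01,0.1036,-0.421,-0.01,-0.121,0.01,0.1036,-0.421,-0.01,-0.121,0.01,0.1036,-0.421,-0.01,-0.121,0.01,0.1036,-0.421,-0.01,-0.121,0.01,0.1036,-0.421,-0.01,-0.121,0.01,0.1036,-0.421,-0.005,-0.121,0.01,0.1036,-0.421,0,-0.121],
)

```text
time: 32.4
position: [0.6075, 0.0126, 0.1171]
tool_rot: [0.999, 0.047, 0.009, 0.001]
ft_force: [-0.8, -0.3, -1.9]
grip_width: 0.0177
```

```bash
python3 - <<'E'
from h import *
st();snap('wrist','w19')
go([.6082,.0080,.035],.087)
E
```

```text
t 32.4 pos [0.6075 0.0126 0.1171] yaw 0.0932 tilt [ 0.017 -0.002 -1.   ] F [-0.79 -0.26 -1.91] w 0.0177 q [-0.16  0.63  1.58  0.    0.91  1.31]
shift [0.0002 0.0021 0.0813] turn 0.004 yaw 0.0912 |d| 0.081 rows>= 1.3 t 32.45
```

View pics/w19.png

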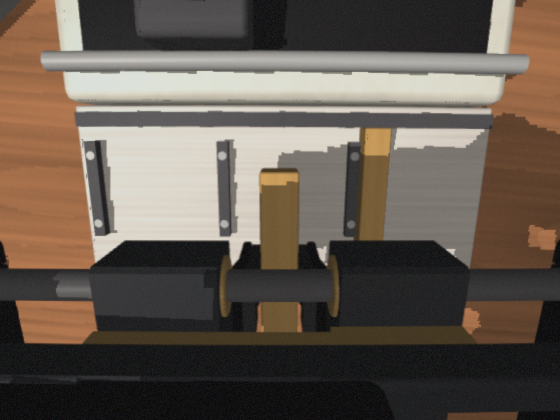

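Request:
send_rows(
  steps=[0.01,0,0.002,0.04,0.004,0.01,0,0.002,0.07,0.004,0.01,0,0.002,0.08,0.004,0.01,0,0.002,0.083,0.004,0.01,0,0.002,0.083,0.004],
)

```text
time: 33.08
position: [0.6086, 0.0075, 0.034]
tool_rot: [0.999, 0.043, 0.008, 0.002]
ft_force: [1.0, 1.0, -2.1]
grip_width: 0.018
```

```bash
python3 - <<'E'
from h import *
st();go([.6082,.0080,.032],.087)
E
```

```text
t 33.08 pos [0.6086 0.0075 0.034 ] yaw 0.0865 tilt [ 0.016 -0.003 -1.   ] F [ 0.97  0.97 -2.07] w 0.018 q [-0.17  0.76  1.62 -0.    0.75  1.31]
shift [-0.0004 -0.0006  0.002 ] turn -0.0 yaw 0.0865 |d| 0.002 rows>= 0.0 t 33.075
```

Request:
send_rows(
  steps=[0.01,0.006,0,0.001,0,0.01,0.011,0,0.0015,0,0.01,0.015,0,0.0015,0,0.01,0.018,0,0.0015,0,0.01,0.02,0,0.0015,0,0.01,0.022,0,0.0015,0,0.01,0.023,0,0.0015,0,0.01,0.023,0,0.0015,0],
)

```text
time: 34.08
position: [0.6278, 0.0095, 0.0323]
tool_rot: [0.999, 0.043, 0.004, 0.002]
ft_force: [-6.2, -1.6, 1.3]
grip_width: 0.0175
```

```bash
python3 - <<'E'
from h import *
st()
E
```

```text
t 34.08 pos [0.6278 0.0095 0.0323] yaw 0.087 tilt [ 0.008 -0.003 -1.   ] F [-6.24 -1.6   1.32] w 0.0175 q [-0.16  0.78  1.56 -0.    0.79  1.32]
```

Request:
send_rows(
  steps=[0.04,0,0,0,0,0.04,0,0,0,0,0.04,0,0,-0.025,0,0.04,0,0,-0.04,0,0.0,0,0.028,-0.04,0,0.0,0,0.028,-0.04,0,0.0,0,0.028,-0.04,0,0.0,0,0.028,-0.04,0],
)

```text
time: 35.08
position: [0.6296, -0.0175, 0.0721]
tool_rot: [0.999, 0.044, 0.004, 0.001]
ft_force: [-0.7, 0.4, -1.0]
grip_width: 0.0077
```

```bash
python3 - <<'E'
from h import *
st();snap('wrist','w20');go([.6278+.0868*.028,.0095-.9962*.028,.031],.087)
E
```

```text
t 35.08 pos [ 0.6296 -0.0175  0.0721] yaw 0.0875 tilt [ 0.008 -0.002 -1.   ] F [-0.7   0.43 -1.01] w 0.0077 q [-0.2   0.72  1.54 -0.    0.87  1.28]
shift [0.0002 0.0008 0.0411] turn 0.001 yaw 0.0877 |d| 0.041 rows>= 0.7 t 35.125
```

View pics/w20.png

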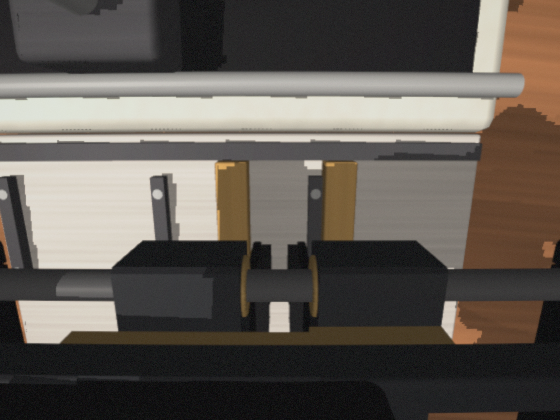

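Request:
send_rows(
  steps=[0.0,0,0.001,0.03,0,0.0,0,0.001,0.041,0,0.0,0,0.001,0.041,0,0.0,0,-0.012,0.041,0,0.0,0,-0.022,0.041,0,0.0,0,-0.03,0.041,0,0.0,0,-0.035,0.041,0,0.0,0,-0.035,0.041,0],
)

```text
time: 36.12
position: [0.6268, 0.018, 0.0312]
tool_rot: [0.999, 0.044, 0.004, 0.001]
ft_force: [0.2, 0.5, -0.0]
grip_width: 0.0007
```

Request:
send_rows(
  steps=[0.0,0,-0.002,0,0,0.0,0,-0.003,0,0,0.0,0,-0.004,0,0,0.0,0,-0.005,0,0,0.0,0,-0.005,0,0],
)

```text
time: 36.75
position: [0.6263, 0.023, 0.0311]
tool_rot: [0.999, 0.044, 0.004, 0.001]
ft_force: [0.3, -1.0, -0.5]
grip_width: 0.0004
```

```bash
python3 - <<'E'
from h import *
st();snap('wrist','w21');crop('w21',80,100,360,310,'c21')
E
```

```text
t 36.75 pos [0.6263 0.023  0.0311] yaw 0.0881 tilt [ 0.008 -0.002 -1.   ] F [ 0.28 -1.05 -0.51] w 0.0004 q [-0.14  0.78  1.56 -0.    0.79  1.34]
scale 2.857142857142857
```

View pics/c21.png

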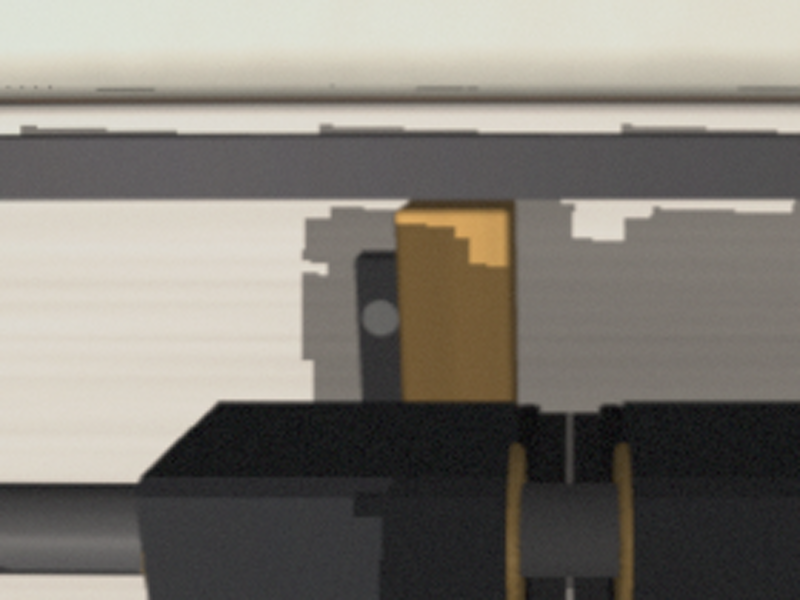

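Request:
send_rows(
  steps=[0.0,0,-0.001,0,0,0.0,0,-0.002,0,0,0.0,0,-0.003,0,0,0.0,0,-0.003,0,0],
)

```text
time: 37.3
position: [0.6263, 0.0237, 0.0313]
tool_rot: [0.999, 0.045, 0.004, 0.003]
ft_force: [-0.2, -8.3, 0.4]
grip_width: 0.0007
```

```bash
python3 - <<'E'
from h import *
st()
E
```

```text
t 37.3 pos [0.6263 0.0237 0.0313] yaw 0.0893 tilt [ 0.008 -0.005 -1.   ] F [-0.16 -8.31  0.44] w 0.0007 q [-0.14  0.78  1.56 -0.01  0.79  1.35]
```

Request:
send_rows(
  steps=[0.0,0,0.004,0,0,0.0,0,0.005,-0.04,0,0.0,-0.035,-0.006,-0.04,0,0.0,-0.067,-0.017,-0.04,0,0.0,-0.067,-0.017,-0.04,0,0.0,-0.067,-0.017,-0.02,0,0.0,-0.067,-0.017,0.0,0,0.0,-0.067,-0.017,0.0,0],
)

```text
time: 38.3
position: [0.558, 0.0348, 0.0295]
tool_rot: [0.999, 0.044, 0.003, 0.002]
ft_force: [0.5, -0.4, -0.4]
grip_width: 0.0004
```

```bash
python3 - <<'E'
from h import *
st();snap('wrist','w22')
E
```

```text
t 38.3 pos [0.558  0.0348 0.0295] yaw 0.0889 tilt [ 0.006 -0.005 -1.   ] F [ 0.54 -0.41 -0.44] w 0.0004 q [-0.14  0.73  1.74 -0.01  0.66  1.35]
```

View pics/w22.png

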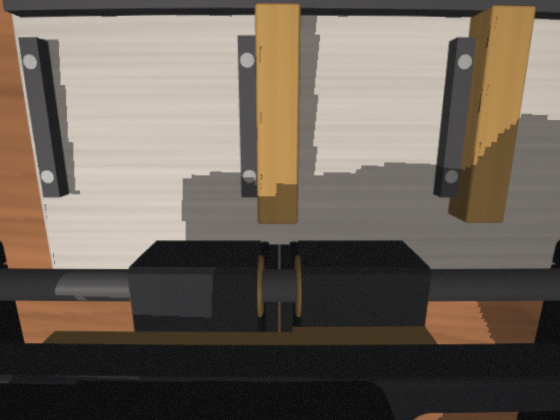

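Request:
send_rows(
  steps=[0.0,0.005,0,0,0,0.0,0.008,0,0,0,0.0,0.01,0,0,0,0.0,0.012,0,0,0,0.0,0.014,0,0,0,0.0,0.016,0,0,0,0.0,0.017,0,0,0,0.0,0.017,0,0,0],
)

```text
time: 39.35
position: [0.5711, 0.0363, 0.03]
tool_rot: [0.999, 0.045, -0.001, 0.002]
ft_force: [-7.0, -3.2, 4.7]
grip_width: 0.0003
```

```bash
python3 - <<'E'
from h import *
st()
E
```

```text
t 39.35 pos [0.5711 0.0363 0.03  ] yaw 0.0898 tilt [-0.002 -0.005 -1.   ] F [-6.99 -3.24  4.67] w 0.0003 q [-0.13  0.74  1.7  -0.01  0.7   1.36]
```

Request:
send_rows(
  steps=[0.0,-0.01,0,0,0,0.0,-0.015,0,0,0,0.0,-0.02,0,-0.06,0,0.0,0.01,0.03,-0.14,0,0.0,0.01,0.03,-0.19,0,0.0,0.01,0.03,-0.19,0,0.0,0.01,0.03,-0.19,0],
)

```text
time: 40.22
position: [0.5845, 0.0081, 0.2208]
tool_rot: [0.999, 0.045, 0.0, 0.002]
ft_force: [-0.4, -0.0, 0.3]
grip_width: 0.0004
```

```bash
python3 - <<'E'
from h import *
st();snap('wrist','w23');crop('w23',240,80,440,230,'c23');snap('top','t23');crop('t23',130,120,450,270,'c24')
E
```

```text
t 40.23 pos [0.5845 0.0081 0.2208] yaw 0.0896 tilt [ 0.001 -0.005 -1.   ] F [-0.39 -0.03  0.25] w 0.0004 q [-0.17  0.47  1.54 -0.01  1.13  1.31]
scale 4.0
scale 2.5
```

View pics/w23.png

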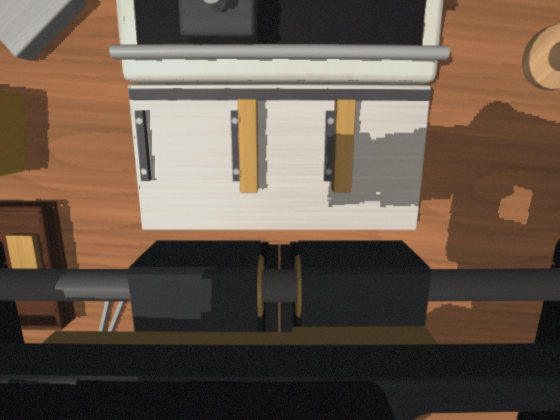

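View pics/c23.png

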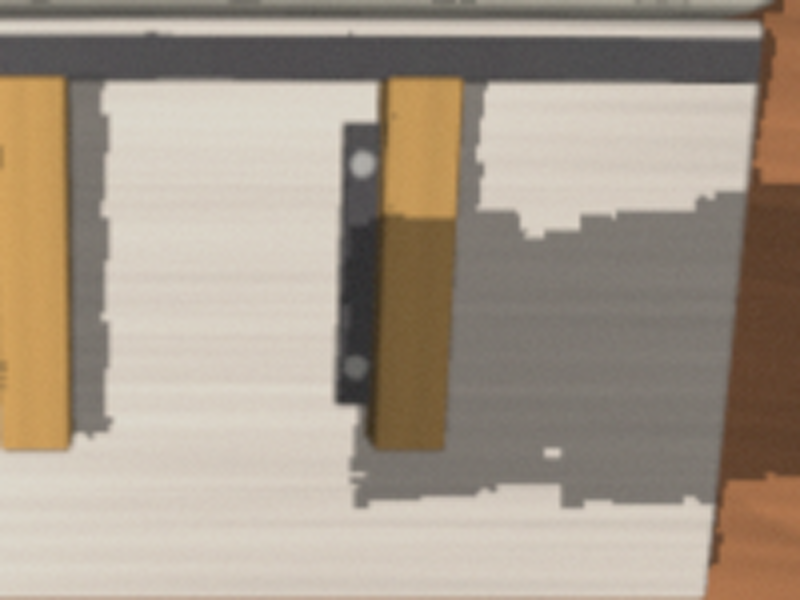

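View pics/t23.png

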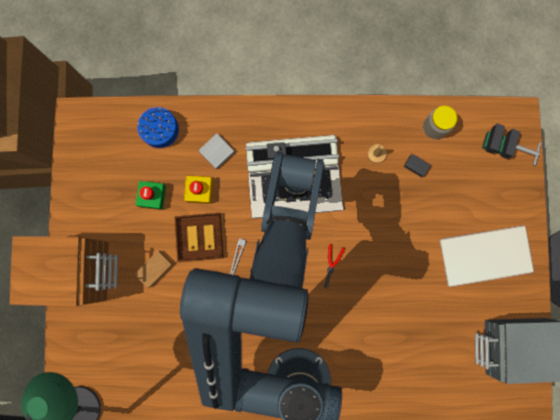

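Both bars are flush with the fence and their ribs. Now to the stop for the twist.

```bash
python3 -c "
from h import *
go([.6175,.327,.2],.89)"
```

```text
shift [ 0.0636 -0.314   0.0168] turn -0.8 yaw 0.0899 |d| 0.321 rows>= 5.1 t 40.325
```

Request:
send_rows(
  steps=[0.065,0.06,-0.31,0.01,-0.8,0.065,0.06,-0.31,0.01,-0.8,0.065,0.06,-0.31,0.01,-0.8,0.065,0.06,-0.31,0.01,-0.8,0.065,0.06,-0.31,0.01,-0.8,0.065,0.06,-0.31,0.01,-0.8,0.065,0.06,-0.31,0.01,-0.8,0.065,0.06,-0.31,0.01,-0.8],
)

```text
time: 41.32
position: [0.6138, 0.3209, 0.2057]
tool_rot: [0.903, 0.43, -0.005, 0.001]
ft_force: [0.0, -0.2, 0.4]
grip_width: 0.064
```

```bash
python3 - <<'E'
from h import *
st();snap('wrist','w25');snap('top','t25');crop('w25',140,60,420,270,'c25');crop('t25',220,120,460,270,'c26')
E
```

```text
t 41.33 pos [0.6138 0.3209 0.2057] yaw 0.8881 tilt [-0.008 -0.005 -1.   ] F [ 0.04 -0.22  0.4 ] w 0.064 q [ 0.32  0.64  1.26 -0.    1.25  1.01]
scale 2.857142857142857
scale 3.3333333333333335
```

View pics/c25.png

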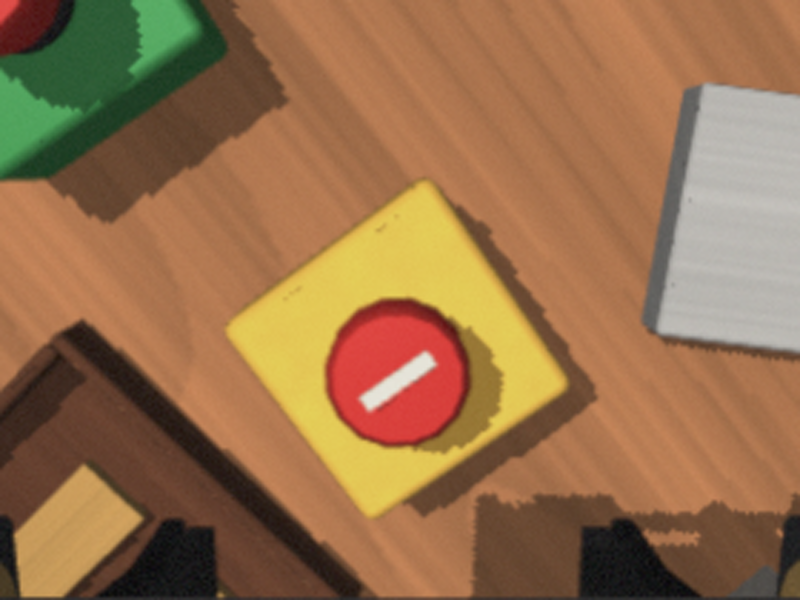

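View pics/c26.png

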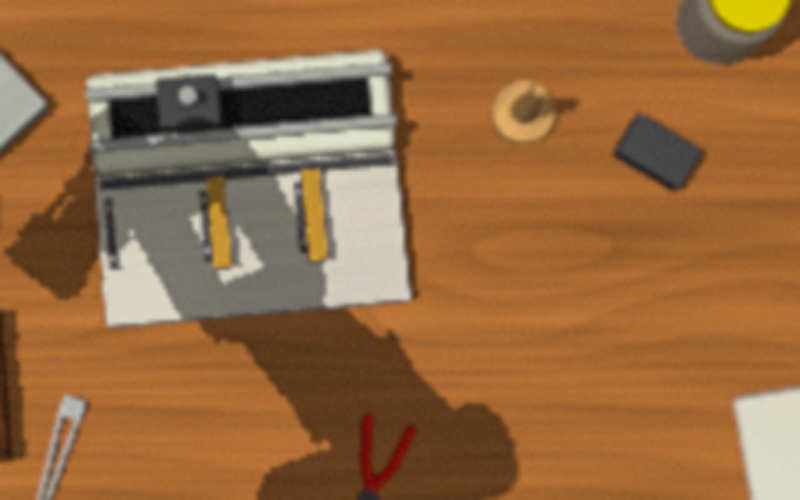

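```bash
python3 - <<'E'
from h import *
c=load('w25');p=at_z(c,140+398/2.857,60+377/2.857,.084);print(p)
go([.6175,.327,.11],.89);go([p[0],p[1],.058],.89)
E
```

```text
[0.6200702  0.32866755 0.084     ]
shift [ 0.0074 -0.0013  0.0965] turn -0.002 yaw 0.8876 |d| 0.097 rows>= 1.5 t 41.425
shift [ 0.0107 -0.0002  0.1485] turn -0.002 yaw 0.8876 |d| 0.149 rows>= 2.4 t 41.425
```

Request:
send_rows(
  steps=[0.065,0.009,-0.001,0.05,0,0.065,0.009,-0.001,0.09,0,0.065,0.009,-0.001,0.12,0,0.065,0.009,-0.001,0.14,0,0.065,0.009,-0.001,0.145,0,0.065,0.009,-0.001,0.145,0,0.065,0.009,-0.001,0.145,0],
)

```text
time: 42.3
position: [0.6195, 0.3282, 0.0632]
tool_rot: [0.903, 0.429, -0.002, 0.001]
ft_force: [-0.7, 0.8, 0.4]
grip_width: 0.0648
```

```bash
python3 - <<'E'
from h import *
st();go([.6188,.3280,.058],.89)
E
```

```text
t 42.3 pos [0.6195 0.3282 0.0632] yaw 0.8875 tilt [-0.004 -0.003 -1.   ] F [-0.7   0.78  0.39] w 0.0648 q [ 0.33  0.81  1.33 -0.    1.    1.01]
shift [-0.0006 -0.0004  0.0052] turn -0.003 yaw 0.8875 |d| 0.005 rows>= 0.1 t 42.3
```

Request:
send_rows(
  steps=[0.065,0,0,0.003,0,0.03,0,0,0.003,0,0.03,0,0,0.003,0,0.03,0,0,0.003,0],
  force=20,
)

```text
time: 42.8
position: [0.6194, 0.3283, 0.0603]
tool_rot: [0.903, 0.429, -0.002, 0.001]
ft_force: [-0.4, -0.0, 1.4]
grip_width: 0.0437
```

```bash
python3 - <<'E'
from h import *
st()
E
```

```text
t 42.8 pos [0.6194 0.3283 0.0603] yaw 0.8874 tilt [-0.004 -0.003 -1.   ] F [-0.41 -0.04  1.41] w 0.0437 q [ 0.33  0.82  1.33 -0.    0.99  1.01]
```

Request:
send_rows(
  steps=[0.03,0,0,-0.001,0.14,0.03,0,0,-0.0025,0.28,0.03,0,0,-0.0035,0.42,0.03,0,0,-0.005,0.56,0.03,0,0,-0.006,0.7,0.03,0,0,-0.007,0.84,0.03,0,0,-0.007,0.9,0.03,0,0,-0.007,0.9],
  force=30,
)

```text
time: 43.8
position: [0.619, 0.329, 0.0673]
tool_rot: [1.0, -0.006, -0.002, 0.001]
ft_force: [-0.7, 2.2, 0.9]
grip_width: 0.0431
```

```bash
python3 - <<'E'
from h import *
st();print(robot.get_obs()['moment'])
E
```

```text
t 43.8 pos [0.619  0.329  0.0673] yaw -0.0114 tilt [-0.004 -0.002 -1.   ] F [-0.67  2.16  0.87] w 0.0431 q [ 0.33  0.81  1.33 -0.    1.01  1.91]
[0.44248891 0.19714812 0.1542424 ]
```

Request:
send_rows(
  steps=[0.03,0,0,-0.0005,0.05,0.03,0,0,-0.0005,0.05,0.065,0,0,0,0.05,0.065,0,0,0,0.05,0.065,0,0,-0.03,0.05,0.065,0,0,-0.08,0.05,0.065,0,0,-0.14,0.05,0.065,0,0,-0.14,0.05],
)

```text
time: 44.8
position: [0.6237, 0.3306, 0.2147]
tool_rot: [1.0, -0.031, 0.005, -0.001]
ft_force: [1.4, -0.1, 0.4]
grip_width: 0.0651
```

```bash
python3 - <<'E'
from h import *
st();c=snap('wrist','w27');snap('top','t27');snap('scene','s27')
for u,v in [(272,196),(272,204),(288,204)]: print(at_d(c,u,v).round(4))
crop('w27',180,100,380,250,'c27')
E
```

```text
t 44.8 pos [0.6237 0.3306 0.2147] yaw -0.0613 tilt [ 0.009  0.002 -1.   ] F [ 1.38 -0.12  0.38] w 0.0651 q [ 0.33  0.64  1.22 -0.    1.26  1.96]
[0.6328 0.3356 0.0922]
[0.6259 0.3361 0.0921]
[0.6253 0.3226 0.0931]
scale 4.0
```

View pics/c27.png

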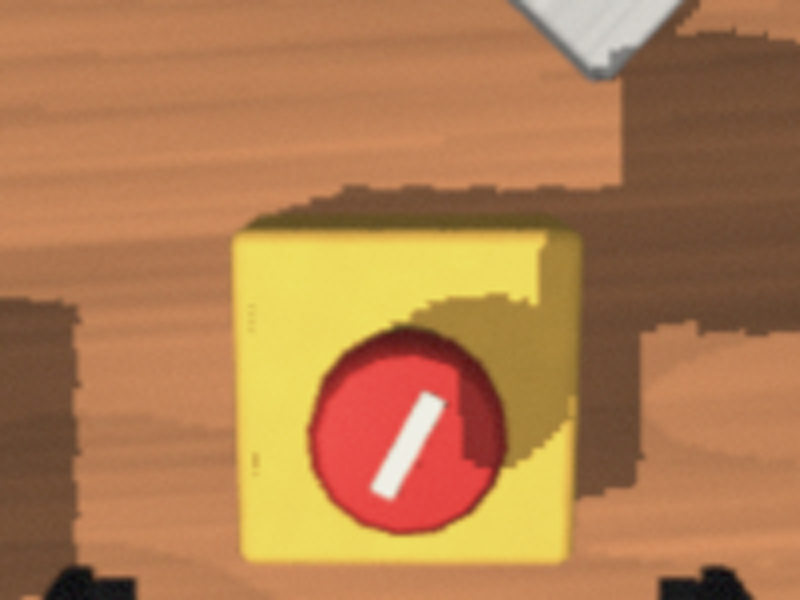

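View pics/t27.png

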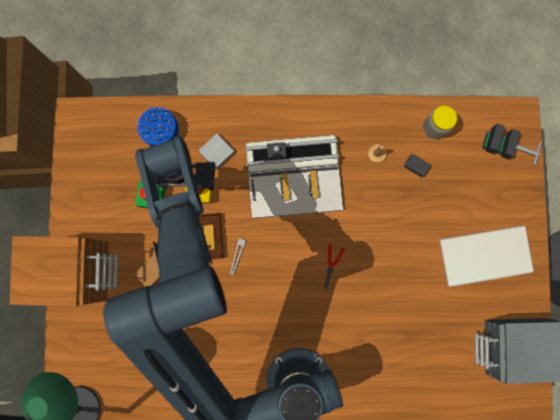

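View pics/s27.png

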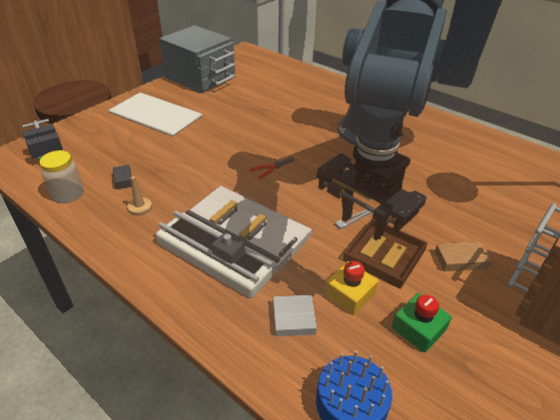

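The head is up at 92 mm, and the stripe is still springing back. I'll retreat, wait, and then check the bars closely.

```bash
python3 - <<'E'
from h import *
crop('t27',240,130,350,220,'c28');go([.585,.02,.235],.088)
E
```

```text
scale 6.666666666666667
shift [-0.015   0.3105 -0.0272] turn -0.149 yaw -0.0615 |d| 0.312 rows>= 5.0 t 44.95
```

View pics/c28.png

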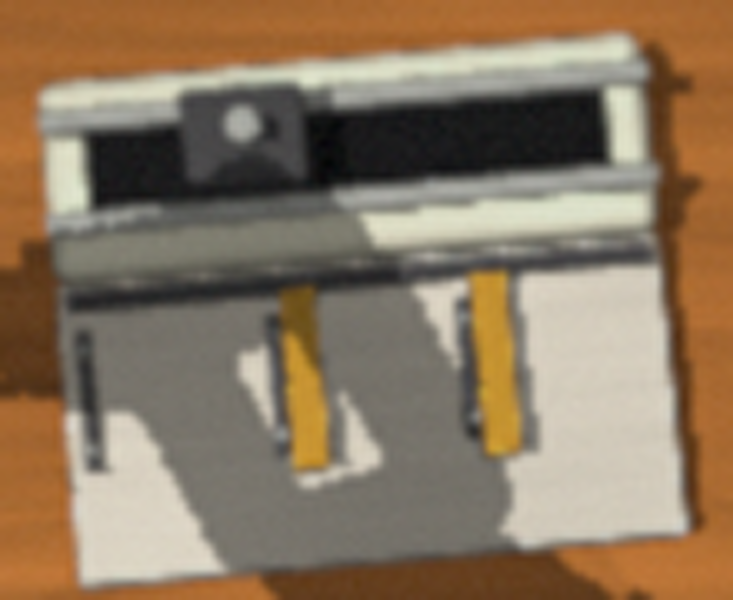

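Both bars are in place. I'll move back over the bed, high up, to verify and give the head time to spring back.

Request:
send_rows(
  steps=[0.065,-0.015,0.31,-0.03,-0.149,0.065,-0.015,0.31,-0.03,-0.149,0.065,-0.015,0.31,-0.03,-0.149,0.065,-0.015,0.31,-0.03,-0.149,0.065,-0.015,0.31,-0.03,-0.149,0.065,-0.015,0.31,-0.03,-0.149,0.065,-0.015,0.31,-0.03,-0.149,0.065,-0.015,0.31,-0.03,-0.149],
)

```text
time: 45.95
position: [0.5845, 0.0221, 0.2368]
tool_rot: [0.999, 0.045, -0.004, 0.001]
ft_force: [0.1, 0.5, 0.5]
grip_width: 0.0648
```

```bash
python3 - <<'E'
from h import *
st();snap('wrist','w29');snap('top','t29');crop('w29',100,60,460,240,'c29');crop('t29',130,160,250,260,'c30')
E
```

```text
t 45.95 pos [0.5845 0.0221 0.2368] yaw 0.0894 tilt [-0.008 -0.002 -1.   ] F [0.08 0.46 0.47] w 0.0648 q [-0.15  0.46  1.51 -0.    1.17  1.33]
scale 2.2222222222222223
scale 6.0
```

View pics/c29.png

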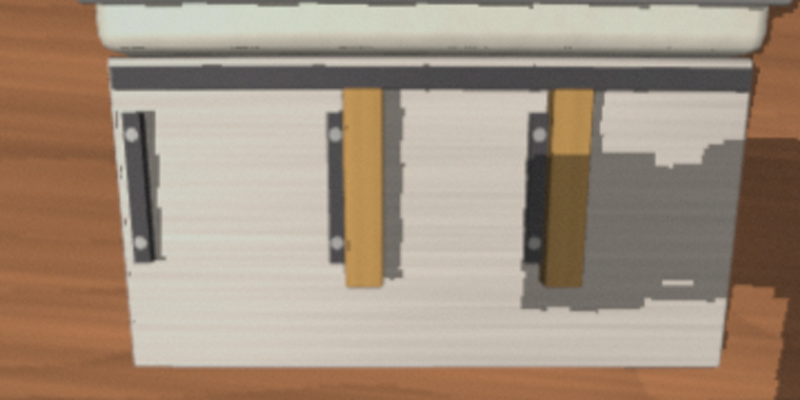

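View pics/c30.png

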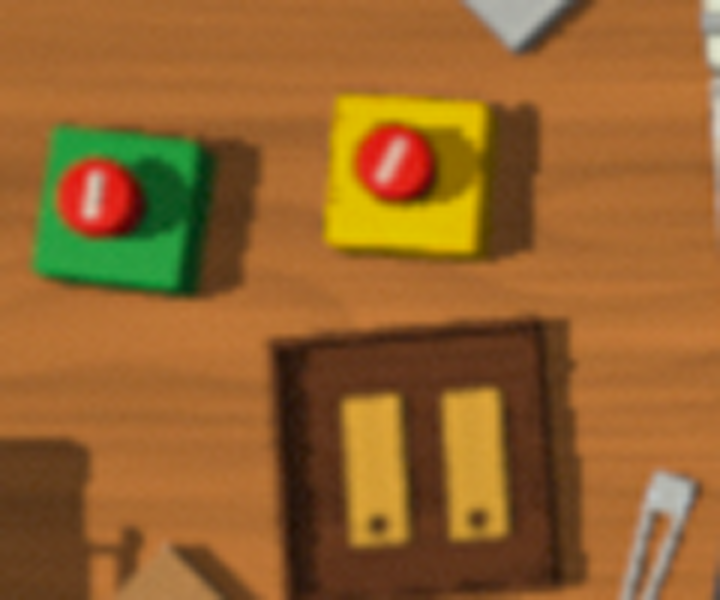

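Bars are home and the tags are in the tray. The stripe still shows about 26° of twist, so I'll wait and check again.

Request:
send_rows(
  steps=[0.065,0,0,0,0,0.065,0,0,0,0,0.065,0,0,0,0,0.065,0,0,0,0,0.065,0,0,0,0,0.065,0,0,0,0,0.065,0,0,0,0,0.065,0,0,0,0],
)

```text
time: 47.05
position: [0.5848, 0.0221, 0.2372]
tool_rot: [0.999, 0.045, -0.004, 0.001]
ft_force: [-0.5, -0.3, 0.8]
grip_width: 0.0648
```

```bash
python3 - <<'E'
from h import *
st();snap('top','t31');crop('t31',160,170,220,215,'c31')
for f in ('top0','t23','t29','t31'):
    c=load(f);P=cloud(c);C=c['color'].astype(int);m=np.zeros(C.shape[:2],bool);m[178:196,187:206]=1
    red=m&(C[...,0]>150)&(C[...,1]<70);w=m&(C.min(-1)>140)
    v,u=np.nonzero(w);v2,u2=np.nonzero(red);cov=np.cov(u,v);e,V=np.linalg.eigh(cov);a=V[:,1];print(f,'z med',np.median(P[red][:,2]).round(4),'red c',u2.mean().round(2),v2.mean().round(2),'stripe deg',np.degrees(np.arctan2(a[0],-a[1])).round(1),len(u))
E
```

```text
t 47.05 pos [0.5848 0.0221 0.2372] yaw 0.0898 tilt [-0.007 -0.003 -1.   ] F [-0.52 -0.33  0.78] w 0.0648 q [-0.15  0.46  1.51 -0.    1.17  1.33]
scale 13.333333333333334
top0 z med 0.091 red c 195.19 186.51 stripe deg -171.0 10
t23 z med 0.0835 red c 195.81 187.14 stripe deg 180.0 6
t29 z med 0.0909 red c 195.44 186.58 stripe deg -152.9 5
t31 z med 0.0902 red c 195.37 186.49 stripe deg -154.5 7
```

View pics/c31.png

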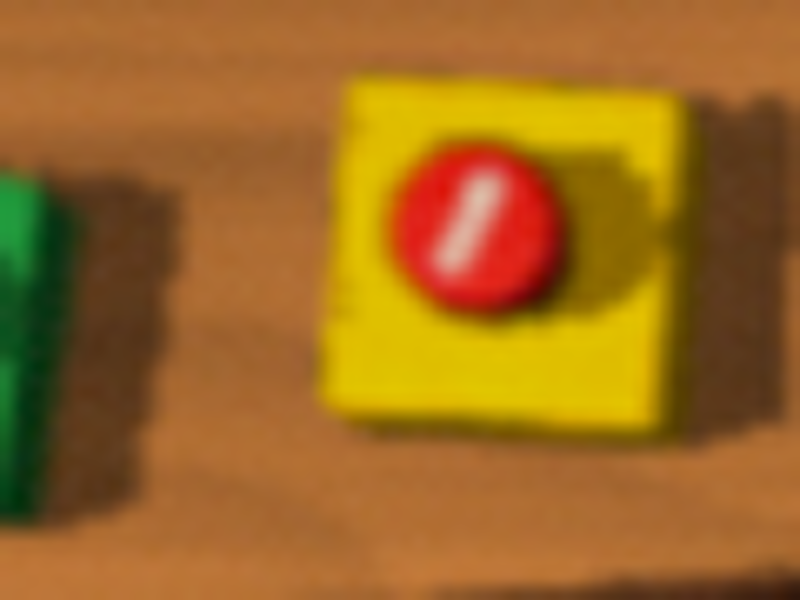

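The head is up: top-camera height is 0.0905, as at the start, against 0.0835 latched. It is slowly unwinding. I'll wait a little more.

Request:
send_rows(
  steps=[0.065,0,0,0,0,0.065,0,0,0,0,0.065,0,0,0,0,0.065,0,0,0,0,0.065,0,0,0,0,0.065,0,0,0,0,0.065,0,0,0,0,0.065,0,0,0,0],
)

```text
time: 48.1
position: [0.5848, 0.0221, 0.2372]
tool_rot: [0.999, 0.045, -0.004, 0.001]
ft_force: [0.7, 0.3, -0.5]
grip_width: 0.065
```

Request:
send_rows(
  steps=[0.065,0,0,0,0,0.065,0,0,0,0,0.065,0,0,0,0,0.065,0,0,0,0,0.065,0,0,0,0,0.065,0,0,0,0,0.065,0,0,0,0,0.065,0,0,0,0],
)

```text
time: 49.1
position: [0.5848, 0.0221, 0.2372]
tool_rot: [0.999, 0.045, -0.004, 0.001]
ft_force: [0.8, 0.9, -0.5]
grip_width: 0.0648
```

Request:
send_rows(
  steps=[0.065,0,0,0,0,0.065,0,0,0,0,0.065,0,0,0,0,0.065,0,0,0,0,0.065,0,0,0,0,0.065,0,0,0,0,0.065,0,0,0,0,0.065,0,0,0,0],
)

```text
time: 50.1
position: [0.5848, 0.0222, 0.2372]
tool_rot: [0.999, 0.045, -0.004, 0.001]
ft_force: [-0.8, 0.8, 0.1]
grip_width: 0.065
```

```bash
python3 - <<'E'
from h import *
st();c=snap('top','t32');crop('t32',130,160,250,260,'c32');snap('wrist','w32');crop('w32',100,60,460,240,'c33')
P=cloud(c);C=c['color'].astype(int);m=np.zeros(C.shape[:2],bool);m[178:196,187:206]=1
red=m&(C[...,0]>150)&(C[...,1]<70);print(np.median(P[red][:,2]))
E
```

```text
t 50.1 pos [0.5848 0.0222 0.2372] yaw 0.0899 tilt [-0.007 -0.003 -1.   ] F [-0.77  0.77  0.09] w 0.065 q [-0.15  0.46  1.51 -0.    1.17  1.33]
scale 6.0
scale 2.2222222222222223
0.09017139242260364
```

View pics/c32.png

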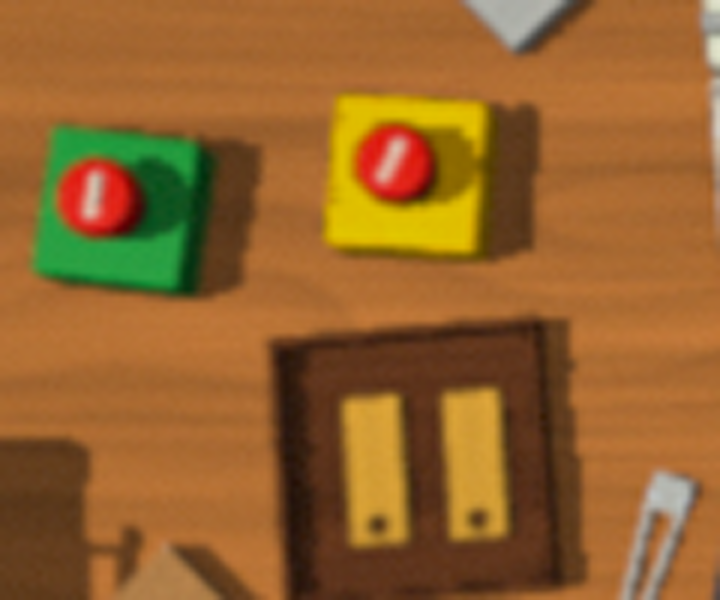

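View pics/c33.png

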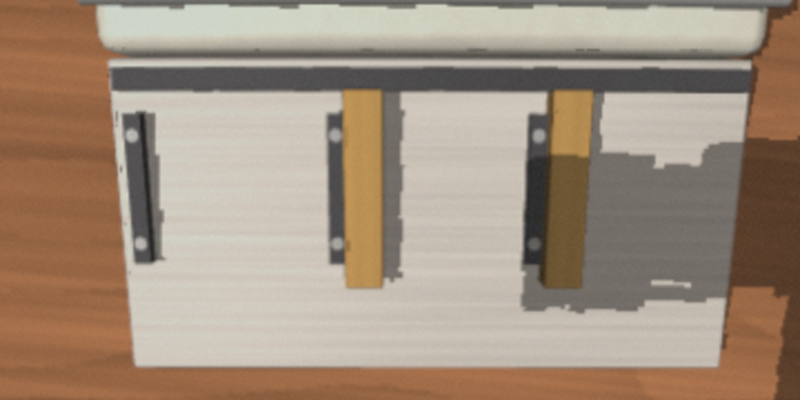

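The stripe seems to rest at about 25°. I'll go over it for a precise height reading, head top relative to box top, against the first wrist view.

```bash
python3 -c "
from h import *
go([.6164,.3291,.22],.09)"
```

```text
shift [ 0.0592 -0.3029  0.0162] turn -0.0 yaw 0.0899 |d| 0.309 rows>= 4.9 t 50.2
```

Request:
send_rows(
  steps=[0.0,0.059,-0.303,0.016,0,0.0,0.059,-0.303,0.016,0,0.0,0.059,-0.303,0.016,0,0.0,0.059,-0.303,0.016,0,0.0,0.059,-0.303,0.016,0,0.0,0.059,-0.303,0.016,0,0.0,0.059,-0.303,0.016,0,0.0,0.059,-0.303,0.016,0],
)

```text
time: 51.2
position: [0.6164, 0.3275, 0.2203]
tool_rot: [0.999, 0.044, -0.004, 0.001]
ft_force: [-0.6, 0.1, -0.4]
grip_width: 0.0011
```

```bash
python3 - <<'E'
from h import *
st();snap('wrist','w34');crop('w34',180,100,380,250,'c34')
for f in ('w1','w2','w27','w34'):
    c=load(f);P=cloud(c);C=c['color'].astype(int)
    m=(P[...,0]>.56)&(P[...,0]<.68)&(P[...,1]>.27)&(P[...,1]<.385)
    red=m&(C[...,0]>190)&(C[...,1]<100)&(C[...,2]<100)&(P[...,2]>.075); yel=m&(C[...,0]>190)&(C[...,1]>170)&(C[...,2]<130)&(P[...,2]<.06)&(P[...,2]>.04)
    print(f,red.sum(),yel.sum(),np.median(P[red][:,2]).round(5),np.median(P[yel][:,2]).round(5))
E
```

```text
t 51.2 pos [0.6164 0.3275 0.2203] yaw 0.088 tilt [-0.007 -0.003 -1.   ] F [-0.57  0.07 -0.36] w 0.0011 q [ 0.33  0.64  1.23 -0.    1.29  1.81]
scale 4.0
w1 1290 3840 0.09109 0.04971
w2 1211 4080 0.0841 0.04975
w27 1148 3680 0.09116 0.04976
w34 1290 3876 0.09113 0.04974
```

View pics/c34.png

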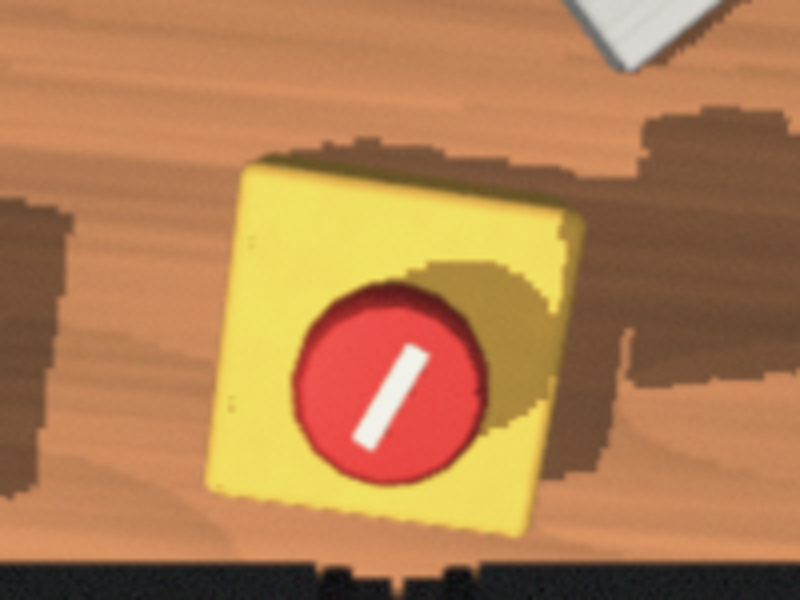

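```bash
python3 - <<'E'
from h import *
c=snap('top','t35');crop('t35',230,120,350,220,'c35');hand_in()
E
```

```text
scale 6.0
the job is handed in; nothing more can be done
```

View pics/c35.png

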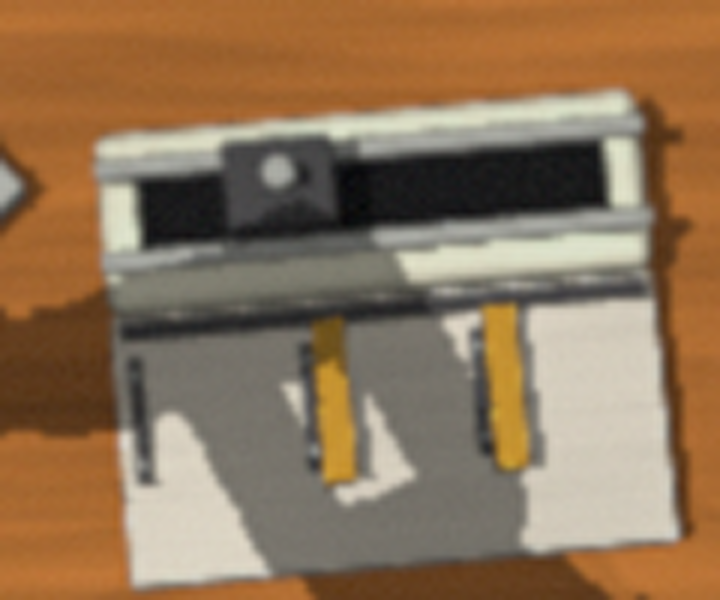

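The job is done and handed in at about 51 s of the 210 s allowed. I pressed the stop until it latched, put both tags in the tray, and loaded the only two bars on the bench into bays 1 and 2. I pushed each bar home against its side stop and the far fence, then twisted the stop clockwise until it came up.

**Last checks:**
- **Stop:** the top of the head measured 91.1 mm, the same as at the start; latched it was 84.1 mm.
- **Bars:** each reached firm contact at the fence and at its side stop (about 6–8 N), and the pictures show both flush.
- **Tags and bench:** both tags lay flat in the tray, and nothing else on the bench looked moved.

**One disagreement:** the description says the head springs back to 0 when let go. After release it still stood about 25° clockwise (about 27° just after release), though fully up, and I left it that way.

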